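# Pack the graded bowls into their rack and cover it

## Task

Pack the washed bowls away: first move the jar that was left standing in the wooden rack onto its cork coaster, then nest all the steel bowls that are there in size order, one inside the other and upright, in the middle of the rack's board. Last, lower the holed wooden cover over the rack's two pins until it lies flush on both cheeks; leave the rest of the worktop undisturbed.

Things in the scene. Friction and masses are not known exactly. Their poses are not given: they have to be found in the camera images.
- caddy: fixed wooden bowl rack: board 150 x 236 x 15 mm (x, y, z), on it two upright cheeks 100 x 20 mm, tops 129 mm above the worktop, centred at y = +96 and -96 mm (172 mm apart inside); from the middle of each cheek's top a steel pin, 12 mm thick, tapered tip, stands up 28 mm. Origin: centre of the board's underside, on the worktop; z up, x across the open front and back
- caddy_seat (a point): centre of the board's upper face, between the cheeks, 15 mm above the worktop: the bowls stand here
- caddy_top (a point): midway between the cheeks at the height of their tops, 129 mm above the worktop: where the centre of the cover's underside comes when it is seated
- pin_left (a point): tip of the pin at the caddy's +y end, 157 mm above the worktop
- pin_right (a point): tip of the pin at the caddy's -y end, 157 mm above the worktop
- cover: loose wooden cover plate, 120 x 232 x 10 mm (x, y, z), 0.35 kg, with a 14.5 mm through hole at y = +96 and -96 mm (x = 0); on top a dark upright grip rib, 16 mm thick (x), 100 mm long (y), from 10 to 44 mm above the underside. Fits either way round. Origin: centre of its underside; z up. Starts flat on the worktop, right of the rack
- jar: white lidded ceramic jar, 56 mm in diameter up to 70 mm, then a 48 mm lid, 84 mm high, 0.25 kg; starts standing on the rack's board. Origin: centre of its underside; z up
- coaster: fixed round cork coaster, 110 mm in diameter, 8 mm thick, right of the rack: the jar's place. Origin: centre of its underside, on the worktop
- bowl_a: round steel bowl, 140 mm across the rim outside, 120 mm across the foot, 50 mm high like all the bowls; near-upright 4 mm wall (can be pinched at the rim from above), thick bottom: its inner floor lies 14 mm above its underside, about 0.2 kg; the largest, always there. Starts upright and empty on the worktop. Origin: centre of its underside; z up
- bowl_b: round steel bowl, 115 mm across the rim outside, 96 mm across the foot, 50 mm high like all the bowls; near-upright 4 mm wall (can be pinched at the rim from above), thick bottom: its inner floor lies 14 mm above its underside, about 0.15 kg; may be absent. Starts upright and empty on the worktop. Origin: centre of its underside; z up
- bowl_c: round steel bowl, 92 mm across the rim outside, 73 mm across the foot, 50 mm high like all the bowls; near-upright 4 mm wall (can be pinched at the rim from above), thick bottom: its inner floor lies 14 mm above its underside, about 0.11 kg; may be absent. Starts upright and empty on the worktop. Origin: centre of its underside; z up
- bowl_d: round steel bowl, 71 mm across the rim outside, 52 mm across the foot, 50 mm high like all the bowls; near-upright 4 mm wall (can be pinched at the rim from above), thick bottom: its inner floor lies 14 mm above its underside, about 0.08 kg; may be absent. Starts upright and empty on the worktop. Origin: centre of its underside; z up
- bowl_e: round steel bowl, 52 mm across the rim outside, 34 mm across the foot, 50 mm high like all the bowls; near-upright 4 mm wall (can be pinched at the rim from above), thick bottom: its inner floor lies 14 mm above its underside, about 0.05 kg; may be absent. Starts upright and empty on the worktop. Origin: centre of its underside; z up
- mug: white mug, 76 mm wide, 90 mm high; not part of the job, loose, leave it where it is. Origin: centre of its underside
- shaker: glass salt shaker, 42 mm wide, 80 mm high; not part of the job, loose, leave it where it is. Origin: centre of its underside
- mill: dark wooden pepper mill, 46 mm wide, 120 mm high; not part of the job, loose, leave it where it is. Origin: centre of its underside

How it is judged:
By the outcome, as a careful person would: the job done as asked, in the order asked, and still so for the second after the job is handed in, with the robot touching nothing.
Of bowl_b, bowl_c, bowl_d, bowl_e only 2 to 4 are there at a start; the rules pass over those that are not, and their reading is None.
At some moment in a run one of cover, bowl_a, bowl_b, bowl_c, bowl_d, bowl_e may be knocked a few centimetres aside while the robot is not near it.
It also fails if it takes over 210 s, if anything falls off the work surface, if the arm or the gripper's body presses on something with over 40 N, if the wrist force passes 120 N, or if a joint passes its speed limit or range.

## Robot

A 7-joint arm with a two-finger parallel gripper is mounted at the origin on the work surface. World frame = base frame: x ahead of the robot, y to its left, z up, the work surface at z = 0. Lengths are in m, angles in rad, forces in N, time in s.
With the tool pointing down it reaches from about 0.4 to 0.85 m from the base axis. Payload 10.4 kg.
Tool frame: the origin (TCP) lies at the very end of the fingers, on their centre line; the grasp point (between the pads) lies 19 mm behind it; z points along the fingers, y is the line along which they close (so a half turn about z gives the same grasp; the last joint's range is limited). The gripper opens to 87 mm and grips with 3 to 60 N. Pads are 19 mm wide; open, the fingers measure 117 mm over their backs; the gripper's body (75 mm by 190 mm) begins 51 mm behind the grasp point.
Start: joints at [-1.211, 0.332, -0.065, 1.46, 0.022, 1.35, -0.088], TCP at [0.233, 0.58, 0.223] pointing down, gripper open.
Joint ranges: [-2.6, 2.6], [-0.5, 2.12], [-1.47, 1.34], [0.16, 2.42], [-1.27, 4.41], [0.06, 2.06], [-2.6, 2.6]. Speed limits (rad/s): [2.22, 2.22, 2.79, 2.79, 3.14, 3.14, 3.14].

## Interface

Orientations are given as a unit quaternion [x, y, z, w].
In Python, from bench import read_state, cams, workorder gives the robot as it stands.
- The arm moves only by the shell command python3 -m crank 'ROWS' [FORCE]. ROWS is text: rows parted by semicolons, each of 5 numbers parted by spaces: the shift along the tool's x, y, z scaled (see below), then the turn about the tool's z scaled (see below), then the opening, from -1 (shut) to 1 (fully open). In form: dx dy dz yaw jaw; .... A call has 1 to 10 rows; each row shifts and turns the commanded pose from where the row before left it, along the tool's axes as they then stand; what a row does not reach is not made up. The controller multiplies each number of a shift by 200 mm and each number of a turn by 90 degrees. A row lasts 1/10 s, in which the tool goes at most 50 mm and 8.59 degrees, less where a joint would pass 70% of its speed; a pose out of reach is approached as far as the arm can. A call with a number of a shift or a turn outside -1 to 1 is refused whole. A call with a gripper value outside its range is refused whole. The fingers move at their own pace and stop on an object; FORCE is the grip in N (left out, the last holds). Time passes only in rows, so rows that do not move let the fingers close. It gives the time, the measured TCP pose, the force, the opening and the grip force at its end, in the units of the state.
- read_state(): the state, without advancing time (a new reading comes with each control period).
- cams.camera(name): name is "side" or "top" or "wrist"; returns a dict with "img" (400x640x3 uint8, blue, green, red), "K" (3x3 intrinsics, pixels), "xyz" and "attitude" of the camera in the world; the wrist camera has in their place "mount" (4x4, takes a point from camera to tool coordinates, whose origin is the TCP and whose axes are the flange's). Camera axes: x right, y down, z forward; pixel columns grow to the right and rows downward; lengths in m; the calibration is good to about 2 mm. A picture is of the moment at which its call begins: read the wrist's pose just before it. There is no depth.
- workorder.close_job(): hands the job in; it is judged then, once.
The state is a dict: "time": time; "joint_positions": joint angles; "joint_vel": joint speeds; "joint_torque": joint torques, N m; "ee_pos": TCP position; "eef_rot": TCP orientation; "ft_force": force on the tool from outside, world axes, zero at the start; "torque": the same for the moment, N m; "width": finger opening in m; "grip_force": force on a finger pad.
Only numpy, scipy, OpenCV 4.12 (cv2) and the standard library are available. Lean on these libraries where they do the work, as an engineer would, in place of code of your own. Each camera call takes 0.05 s, during which the arm holds its last target. There are 200 camera calls.

## Working session

There is one attempt and no reset: what is moved stays moved. The work goes in short steps, Python scripts to look and compute and a shell command to move; the robot and the scene stay as the last step left them, time stands still between calls to the robot, and variables do not carry over. Pictures are saved under pics/ and viewed, at most 14 in all, crops included, and the job is handed in when it is done.

```bash
ls; mkdir -p pics; python3 - <<'E'
from bench import read_state, cams
import cv2,numpy as np
print(read_state())
for n in("top","side","wrist"):
    c=cams.camera(n); cv2.imwrite(f"pics/{n}0.png",c["img"]); print(n,{k:np.round(v,4).tolist() for k,v in c.items() if k!="img"})
E
```

```text
pics
{'time': 0.0, 'joint_positions': array([-1.21058229,  0.33290692, -0.0647107 ,  1.46093563,  0.0215824 ,
        1.34988366, -0.08848938]), 'joint_vel': array([ 0.0002505 ,  0.00169136,  0.00091804, -0.0003014 ,  0.00025617,
        0.00063488,  0.00082305]), 'joint_torque': array([-1.06177793e-04, -6.23255897e+01,  2.45791138e-02, -3.89890873e+01,
       -6.14151685e-02,  3.99047288e-02,  1.46844422e-04]), 'ee_pos': array([0.23330842, 0.57940886, 0.22173478]), 'eef_rot': array([ 1.90221834e-01,  9.81740870e-01, -7.10199826e-04, -1.14923884e-04]), 'ft_force': array([-0.17303812,  0.24375789,  0.15932876]), 'torque': array([0.00803354, 0.0152802 , 0.02607613]), 'grip_force': 0.0, 'width': 0.08712097577931065}
top {'K': [[390.506, 0.0, 314.6386], [0.0, 390.506, 193.4606], [0.0, 0.0, 1.0]], 'xyz': [0.3793, -0.0053, 1.3574], 'attitude': [-0.6989, 0.7133, -0.0423, 0.031]}
side {'K': [[519.9495, 0.0, 315.149], [0.0, 519.9495, 199.5402], [0.0, 0.0, 1.0]], 'xyz': [0.2579, -1.0995, 1.3018], 'attitude': [0.9212, -0.1013, 0.051, -0.3723]}
wrist {'K': [[282.7639, 0.0, 317.8425], [0.0, 282.7639, 203.5179], [0.0, 0.0, 1.0]], 'mount': [[-0.0, -0.9545, -0.2982, 0.0827], [1.0, -0.0004, 0.0011, 0.0003], [-0.0012, -0.2982, 0.9545, -0.1613], [0.0, 0.0, 0.0, 1.0]]}
```

View pics/top0.png

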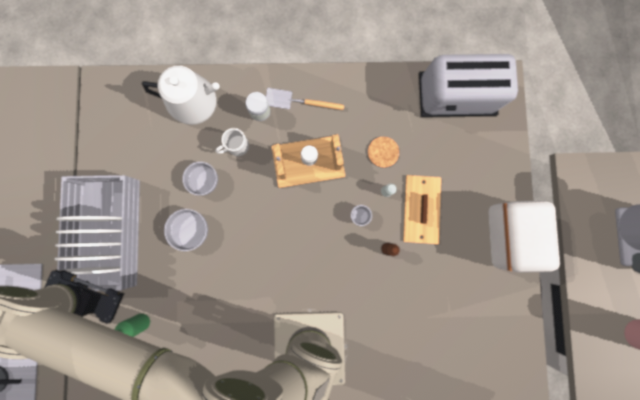

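View pics/side0.png

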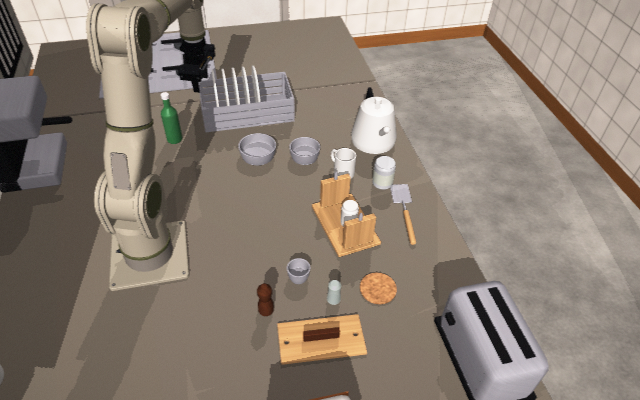

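The top view shows the jar in the rack (309,155), coaster (383,152), cover (422,210), bowls at (186,230), (200,178) and (362,215). The side view agrees. I'll take enlarged crops for clicking.

```bash
cat > h.py <<'E'
from bench import read_state, cams
import cv2,numpy as np
from scipy.spatial.transform import Rotation as R
def cam(n):
    s=read_state(); c=cams.camera(n)
    if n=="wrist":
        M=np.array(c["mount"]); Rt=R.from_quat(s["eef_rot"]).as_matrix()
        return dict(img=c["img"],K=c["K"],R=Rt@M[:3,:3],t=s["ee_pos"]+Rt@M[:3,3])
    return dict(img=c["img"],K=c["K"],R=R.from_quat(c["attitude"]).as_matrix(),t=np.array(c["xyz"]))
def ray(c,u,v):
    d=c["R"]@np.linalg.solve(c["K"],[u,v,1.]); return d/np.linalg.norm(d)
def onz(c,u,v,z):
    d=ray(c,u,v); return c["t"]+d*(z-c["t"][2])/d[2]
def tri(obs):
    A=0;b=0
    for c,u,v in obs:
        P=np.eye(3)-np.outer(*(ray(c,u,v),)*2); A=A+P; b=b+P@c["t"]
    p=np.linalg.solve(A,b); return p,max(np.linalg.norm(np.cross(p-c["t"],ray(c,u,v))) for c,u,v in obs)
def proj(c,p):
    q=c["K"]@(c["R"].T@(np.asarray(p,float)-c["t"])); return q[:2]/q[2]
def crop(c,name,x,y,w,h,s):
    cv2.imwrite(f"pics/{name}.png",cv2.resize(c["img"][y:y+h,x:x+w],None,fx=s,fy=s,interpolation=cv2.INTER_CUBIC))
def go(p,z=None,yaw=0):
    """shift in tool units to reach world p from the measured pose"""
    s=read_state(); Rt=R.from_quat(s["eef_rot"]).as_matrix()
    return np.round(Rt.T@(np.asarray(p)-s["ee_pos"])/.2,3)
def yawnow():
    Rt=R.from_quat(read_state()["eef_rot"]).as_matrix(); return np.degrees(np.arctan2(Rt[1,1],Rt[0,1]))
E
python3 - <<'E'
from h import *
t=cam("top");s=cam("side")
crop(t,"t1",165,120,290,150,2.7); crop(s,"s1",225,125,190,250,2.4)
print(onz(t,309,155,.084),onz(t,186,230,.05),onz(t,362,215,.05), proj(s,onz(t,309,155,.084)), proj(s,onz(t,186,230,.05)),yawnow())
E
```

```text
[ 0.64015582 -0.01109604  0.084     ] [0.40181687 0.40173515 0.05      ] [ 0.43952711 -0.18489364  0.05      ] [347.91291829 207.83797316] [256.0742668  144.75023645] 68.06903748538348
```

View pics/t1.png

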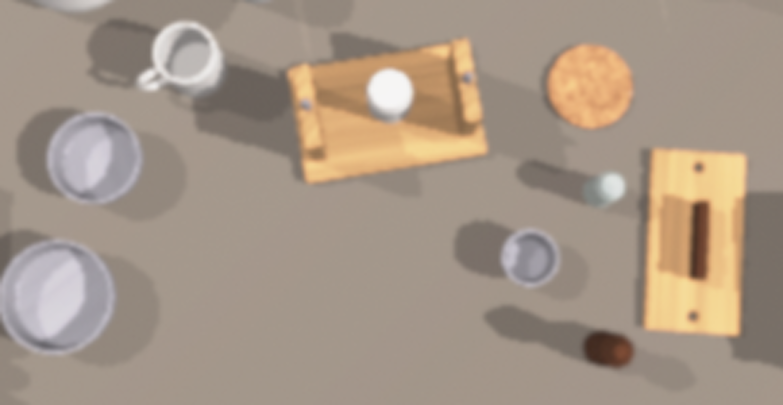

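View pics/s1.png

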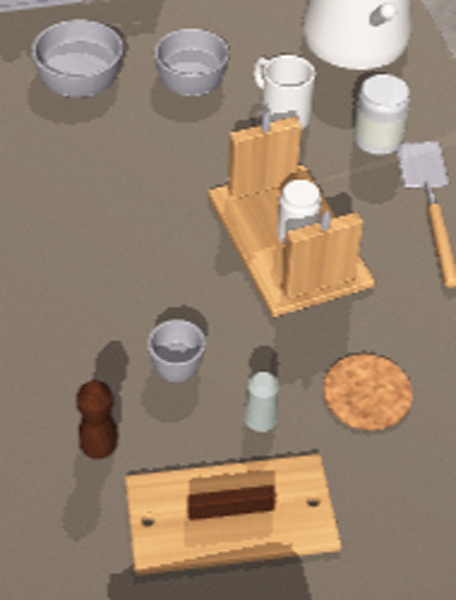

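```bash
python3 - <<'E'
from h import *
t=cam("top");s=cam("side")
T=lambda u,v:(t,u/2.7+165-.3,v/2.7+120-.3); S=lambda u,v:(s,u/2.4+225-.3,v/2.4+125-.3)
for n,a,b in [("jar",(390,92),(300,190)),("pinL",(306,104),(266,112)),("pinR",(466,77),(326,214)),("A",(57,296),(79,57)),("B",(94,157),(191,60)),("S",(530,257),(177,343)),("coaster",(590,86),(368,392)),("holeR(front)",(699,168),(314,502)),("holeL",(693,316),(148,521))]:
    p,e=tri([T(*a),S(*b)]); print(n,p.round(4),round(e,4))
for n,w,c in(("A",114,(57,296)),("B",94,(94,157)),("S",58,(530,257))):
    print(n,np.linalg.norm(onz(*T(c[0]-w/2,c[1]),.05)-onz(*T(c[0]+w/2,c[1]),.05)))
E
```

```text
jar [ 0.6426 -0.0118  0.1021] 0.0021
pinL [0.6183 0.0855 0.1599] 0.0021
pinR [ 0.6488 -0.1007  0.1483] 0.0017
A [0.4059 0.4103 0.0241] 0.0014
B [0.5786 0.3656 0.0256] 0.0008
S [ 0.4411 -0.1823  0.0455] 0.0009
coaster [ 0.6655 -0.2746  0.0012] 0.0008
holeR(front) [ 0.5545 -0.4109  0.0077] 0.0018
holeL [ 0.3633 -0.3935  0.0076] 0.001
A 0.13944546673972047
B 0.11667591690375813
S 0.07217117310173699
```

Heights and the hole and pin spacings agree with the text (189 and 192 mm against 192 mm), to within a few mm. The rims measure 139, 117 and 72 mm, so these are bowls A, B and D. Next I lift, turn the closing axis along the rack's x, and go over the jar.

```bash
python3 -m crank '0 0 -0.1 0.0933 1;0 0 -0.1 0.0933 1;0 0 -0.1 0.0933 1;0 0 0 0.0933 1;0 0 0 0.0933 1;0 0 0 0.0933 1;0 0 0 0.0933 1;-0.216 0.103 0 0 1;-0.216 0.103 0 0 1;-0.216 0.103 0 0 1'
python3 -m crank '-0.216 0.103 0 0 1;-0.216 0.103 0 0 1;-0.216 0.103 0 0 1;-0.216 0.103 0 0 1;-0.216 0.103 0 0 1;-0.216 0.103 0 0 1;-0.216 0.103 0 0 1;-0.216 0.103 0 0 1;-0.216 0.103 0 0 1;-0.1 0.05 0 0 1'
python3 - <<'E'
from h import *
print(yawnow(),go([.642,-.012,.28])); w=cam("wrist");crop(w,"w1",0,0,640,400,1.2)
t=cam("top");crop(t,"t2",40,40,450,260,1.7)
np.savez("w1.npz",**w)
E
```

```text
time: 1.35
ee_pos: [0.316, 0.4604, 0.2824]
eef_rot: [0.647, 0.762, 0.0, 0.0]
ft_force: [1.7, 0.7, 0.2]
width: 0.0873
grip_force: 0.0
time: 2.35
ee_pos: [0.5758, 0.0851, 0.2828]
eef_rot: [0.649, 0.76, -0.0, 0.001]
ft_force: [0.4, -0.2, -0.6]
width: 0.087
grip_force: 0.0
9.006389964899817 [-0.531  0.251  0.015]
```

View pics/w1.png

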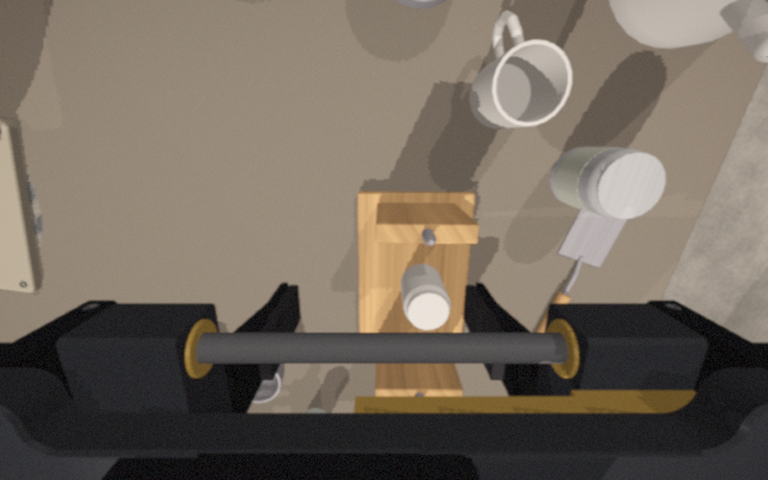

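View pics/t2.png

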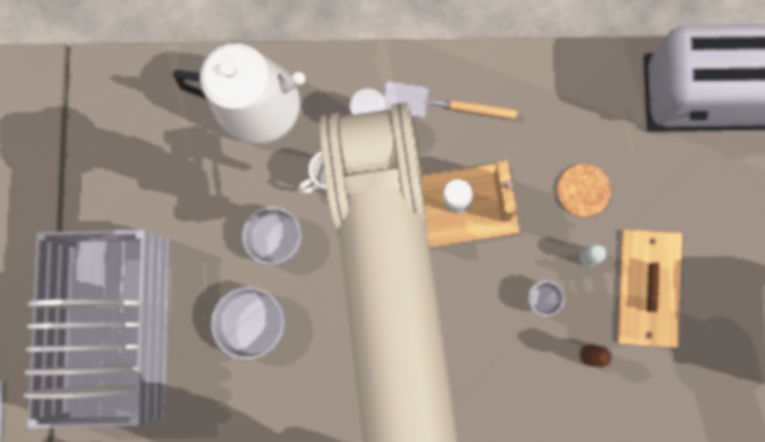

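The top view shows only three bowls, so A, B and D are all there are. The wrist view has the left pin tip at (428,232), the jar lid centre at (427,309) and the right pin at about (420,394), in the 1.2x picture.

```bash
python3 - <<'E'
from h import *
c=dict(np.load("w1.npz"))
for n,(u,v),z in(("pinL",(428,232),.157),("pinR",(420,394),.157),("jar",(428,309),.099),("cover?",(372,194),.0)):
    p=onz(c,u/1.2,v/1.2,z);print(n,p.round(4))
j=onz(c,428/1.2,309/1.2,.099)
print(go([j[0],j[1],.20]),read_state()["ee_pos"])
E
```

```text
pinL [0.6155 0.0958 0.157 ]
pinR [ 0.6414 -0.0749  0.157 ]
jar [ 0.644  -0.0073  0.099 ]
cover? [0.5618 0.096  0.    ]
[-0.512  0.266  0.413] [0.57547499 0.08580101 0.28243665]
```

```bash
python3 -m crank '-0.173 0.088 0 0 1;-0.173 0.088 0 0 1;-0.173 0.088 0 0 1;0 0 0.2 0 1;0 0 0.2 0 1;0 0 0.2 0 1;0 0 0.2 0 1;0 0 0.2 0 1;0 0 0.18 0 1;0 0 0 0 1'
python3 -m crank '0 0 0 0 0.2;0 0 0 0 0;0 0 0 0 -0.3;0 0 0 0 -0.6;0 0 0 0 -0.6;0 0 0 0 -0.6' 25
```

```text
time: 3.45
ee_pos: [0.6393, -0.0023, 0.0415]
eef_rot: [0.647, 0.763, -0.003, -0.003]
ft_force: [-1.1, -0.4, -0.3]
width: 0.0875
grip_force: 0.0
time: 4.05
ee_pos: [0.6437, -0.0038, 0.0475]
eef_rot: [0.648, 0.762, 0.001, 0.0]
ft_force: [-1.3, 0.9, 6.2]
width: 0.0555
grip_force: 24.8
```

```bash
python3 -m crank '0 0 -0.17 0 -0.6;0 0 -0.17 0 -0.6;0 0 -0.17 0 -0.6;0 0 -0.17 0 -0.6;0 0 -0.17 0 -0.6;-0.19 -0.015 0 0 -0.6;-0.19 -0.015 0 0 -0.6;-0.19 -0.015 0 0 -0.6;-0.19 -0.015 0 0 -0.6;-0.19 -0.015 0 0 -0.6'
python3 -m crank '-0.19 -0.015 0 0 -0.6;-0.19 -0.015 0 0 -0.6;0 0 0 0 -0.6;0 0 0 0 -0.6'
python3 - <<'E'
from h import *
print(go([.6655,-.2746+.004,.2175]))
E
```

```text
time: 5.05
ee_pos: [0.6585, -0.1951, 0.2159]
eef_rot: [0.647, 0.762, -0.0, -0.001]
ft_force: [0.4, 0.4, -2.5]
width: 0.0559
grip_force: 24.8
time: 5.45
ee_pos: [0.6644, -0.2712, 0.2155]
eef_rot: [0.648, 0.761, -0.001, -0.001]
ft_force: [0.2, 0.8, -3.9]
width: 0.0553
grip_force: 24.8
[ 0.002  0.006 -0.01 ]
```

```bash
python3 -m crank '0 0 0.2 0 -0.6;0 0 0.2 0 -0.6;0 0 0.2 0 -0.6;0 0 0.15 0 -0.6;0 0 0.08 0 -0.6;0 0 0.03 0 -0.6;0 0 0 0 -0.6;0 0 0 0 -0.6;0 0 0.01 0 -0.6;0 0 0 0 -0.6'
```

```text
time: 6.45
ee_pos: [0.6657, -0.27, 0.0434]
eef_rot: [0.648, 0.762, 0.0, 0.001]
ft_force: [-0.7, -0.0, -3.7]
width: 0.0556
grip_force: 24.8
```

```bash
python3 -m crank '0 0 0.007 0 -0.6;0 0 0 0 -0.6;0 0 0.007 0 -0.6;0 0 0 0 -0.6;0 0 0 0 -0.6'
```

```text
time: 6.95
ee_pos: [0.6654, -0.2699, 0.0406]
eef_rot: [0.648, 0.762, 0.0, 0.0]
ft_force: [-4.0, 2.2, 5.2]
width: 0.0553
grip_force: 24.9
```

```bash
python3 -m crank '0 0 0 0 0.2;0 0 0 0 0.6;0 0 0 0 0.6;0 0 -0.2 0 0.8;0 0 -0.24 0 0.8;0 0 -0.24 0 0.8;0 0 -0.24 0 0.8;0 0 -0.1 0 0.8;0.236 -0.028 0 0 0.8;0.236 -0.028 0 0 0.8'
python3 -m crank '0.236 -0.028 0 0 0.6;0.236 -0.028 0 0 0.6;0.236 -0.028 0 0 0.6;0.236 -0.028 0 0 0.6;0.236 -0.028 0 0 0.6;0.236 -0.028 0 0 0.6;0.236 -0.028 0 0 0.6;0.236 -0.028 0 0 0.6;0.236 -0.028 0 0 0.6;0.236 -0.028 0 0 0.6'
python3 -m crank '0.236 -0.028 0 0 0.2;0.236 -0.028 0 0 0;0.1 -0.01 0 0 0;0 0 0 0 0'
python3 - <<'E'
from h import *
w=cam("wrist");crop(w,"w2",0,0,640,400,1.2);print(yawnow(),go([.47,.4165,.25]))
np.savez("w2.npz",**w)
E
```

```text
time: 7.95
ee_pos: [0.6386, -0.1793, 0.2442]
eef_rot: [0.649, 0.761, 0.0, 0.001]
ft_force: [1.0, 0.7, -0.3]
width: 0.0783
grip_force: 0.0
time: 8.95
ee_pos: [0.5069, 0.28, 0.2441]
eef_rot: [0.648, 0.762, 0.001, 0.0]
ft_force: [0.2, -0.6, -0.5]
width: 0.0698
grip_force: 0.0
time: 9.35
ee_pos: [0.474, 0.3927, 0.2431]
eef_rot: [0.645, 0.764, -0.0, -0.0]
ft_force: [-0.9, -0.8, -0.8]
width: 0.0472
grip_force: 0.0
9.41256245976826 [ 0.136 -0.006 -0.033]
```

View pics/w2.png

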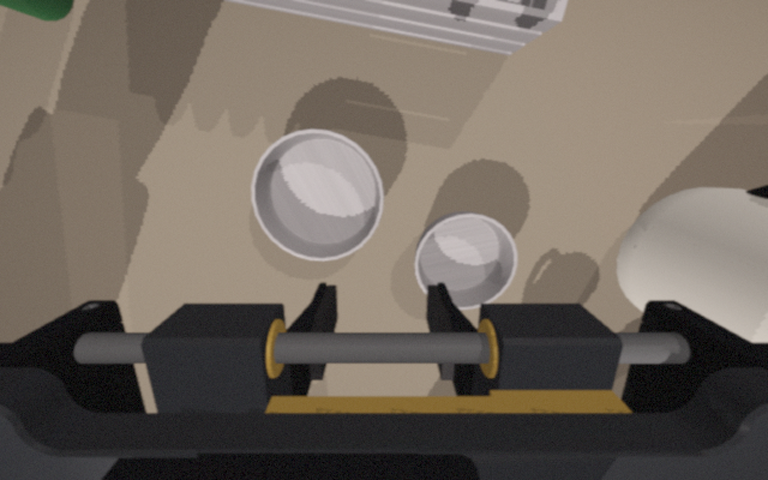

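Bowl A's rim is centred at (317,194), spanning 251–384 across. Bowl B's rim is at (466,260), spanning 415–518.

```bash
cat > rim.py <<'E'
from h import *
from scipy.optimize import least_squares
def rim(c,uv,r,z=.05,g0=None):
    """fit outer rim circle of radius r to the edge pixels uv (native px); also the free radius"""
    P=np.array([onz(c,u,v,z)[:2] for u,v in uv])
    f=lambda q:np.hypot(*(P-q[:2]).T)-q[2]
    s=least_squares(f,[*P.mean(0),r]); return s.x,np.abs(s.fun).max()
E
python3 - <<'E'
from rim import *
c=dict(np.load("w2.npz"))
for n,uv,r in(("A",[(251,193),(384,192),(316,129),(320,260)],.07),("B",[(415,262),(518,255),(468,213),(466,308)],.0575)):
    q,e=rim(c,np.array(uv)/1.2,r);print(n,q.round(4),round(e,4))
    if n=="A": print(go([q[0]+.066*.987,q[1]+.066*.16,.15]))
E
```

```text
A [0.4042 0.4043 0.0693] 0.0005
[ 0.128 -0.01   0.467]
B [0.5752 0.3602 0.0567] 0.0005
```

```bash
python3 -m crank '0.128 -0.01 0 0 -0.3;0 0 0.2 0 -0.3;0 0 0.2 0 -0.3;0 0 0.2 0 -0.3;0 0 0.2 0 -0.3;0 0 0.15 0 -0.3;0 0 0.1 0 -0.3;0 0 0.04 0 -0.3;0 0 0 0 -0.3'
python3 -m crank '0 0 0 0 -0.6;0 0 0 0 -0.9;0 0 0 0 -1;0 0 0 0 -1;0 0 0 0 -1;0 0 0 0 -1' 45
```

```text
time: 10.3
ee_pos: [0.4706, 0.4123, 0.0253]
eef_rot: [0.648, 0.761, -0.001, 0.0]
ft_force: [0.2, 0.5, 0.9]
width: 0.0303
grip_force: 0.0
time: 10.9
ee_pos: [0.4697, 0.4149, 0.0267]
eef_rot: [0.648, 0.762, 0.001, -0.001]
ft_force: [-1.6, 0.8, 6.4]
width: 0.0051
grip_force: 44.7
```

```bash
python3 -m crank '0 0 -0.1 0 -1;0 0 -0.17 0 -1;0 0 -0.17 0 -1;0 0 -0.17 0 -1;0 0 -0.17 0 -1;0 0 -0.17 0 -1;-0.1 0.05 0 0 -1;-0.15 0.08 0 0 -1;-0.15 0.08 0 0 -1;-0.15 0.08 0 0 -1'
python3 -m crank '-0.15 0.08 0 0 -1;-0.15 0.08 0 0 -1;-0.15 0.08 0 0 -1;-0.15 0.09 0 0 -1;-0.15 0.09 0 0 -1;-0.15 0.09 0 0 -1;-0.1 0.05 0 0 -1;0 0 0 0 -1;0 0 0 0 -1'
python3 - <<'E'
from h import *
w=cam("wrist");crop(w,"w3",0,0,640,400,1.2);print(yawnow(),go([.674,.154,.2167]))
np.savez("w3.npz",**w)
E
```

```text
time: 11.9
ee_pos: [0.5455, 0.3137, 0.2158]
eef_rot: [0.647, 0.762, 0.0, 0.0]
ft_force: [0.7, 0.6, -1.5]
width: 0.0036
grip_force: 45.0
time: 12.8
ee_pos: [0.6876, 0.1353, 0.2153]
eef_rot: [0.648, 0.762, -0.0, -0.0]
ft_force: [-0.6, 1.5, -2.4]
width: 0.0039
grip_force: 45.0
9.33341719585614 [ 0.098 -0.051 -0.006]
```

View pics/w3.png

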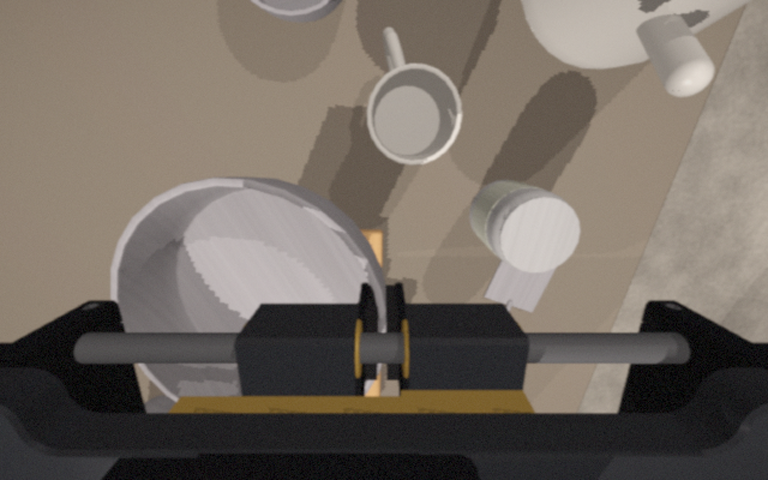

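The held bowl hides the rack in this view, so I'll refine the rack pose from its board corners in w1 and t1.

```bash
python3 - <<'E'
from h import *
c=dict(np.load("w1.npz")); t=cam("top")
for u,v,z in((358,193,.015),(475,193,.015),(428,232,.157),(377,240,.129),(477,243,.129)): print("w",onz(c,u/1.2,v/1.2,z).round(4))
for u,v,z in((306,184,.015),(487,153,.015),(306,104,.157),(466,77,.157)): print("t",onz(t,u/2.7+164.7,v/2.7+119.7,z).round(4))
yd=np.array([-.16,.987]);xd=np.array([.987,.16])
print("w ctr", (onz(c,358/1.2,193/1.2,.015)+onz(c,475/1.2,193/1.2,.015))[:2]/2-.118*yd)
print("t ctr",(onz(t,306/2.7+164.7,184/2.7+119.7,.015)+onz(t,487/2.7+164.7,153/2.7+119.7,.015))[:2]/2+.075*xd)
t=cam("top")
cv2.imwrite("pics/dummy.png",t["img"])
print(go([.697,.003,.2167]))
E
```

```text
w [0.5441 0.0969 0.015 ]
w [0.6903 0.12   0.015 ]
w [0.6155 0.0958 0.157 ]
w [0.5734 0.0733 0.129 ]
w [0.6699 0.0855 0.129 ]
t [0.5409 0.0979 0.015 ]
t [ 0.5766 -0.1353  0.015 ]
t [0.6168 0.0859 0.157 ]
t [ 0.6452 -0.0998  0.157 ]
w ctr [ 0.63611504 -0.00802193]
t ctr [ 0.6327539  -0.00669832]
[-0.67  -0.061 -0.006]
```

```bash
python3 -m crank '-0.14 -0.01 0 0 -1;-0.14 -0.01 0 0 -1;-0.14 -0.01 0 0 -1;-0.14 -0.01 0 0 -1;-0.11 -0.01 0 0 -1;0 0 0 0 -1;0 0 0 0 -1'
python3 - <<'E'
from h import *
print(go([.6995,.003,.2167]))
E
```

```text
time: 13.65
ee_pos: [0.6993, 0.0026, 0.2159]
eef_rot: [0.647, 0.762, 0.0, -0.0]
ft_force: [0.4, 0.5, -1.5]
width: 0.0035
grip_force: 45.0
[ 0.002  0.001 -0.004]
```

```bash
python3 -m crank '0 0 0.15 0 -1;0 0 0.15 0 -1;0 0 0.15 0 -1;0 0 0.15 0 -1;0 0 0.12 0 -1;0 0 0.06 0 -1;0 0 0.03 0 -1;0 0 0.02 0 -1;0 0 0 0 -1;0 0 0 0 -1'
```

```text
time: 14.65
ee_pos: [0.7, 0.0021, 0.0512]
eef_rot: [0.647, 0.762, 0.001, 0.0]
ft_force: [-2.2, 1.2, 3.7]
width: 0.0037
grip_force: 44.8
```

```bash
python3 -m crank '0 0 0.015 0 -1;0 0 0.015 0 -1;0 0 0 0 -1;0 0 0 0 -1' 20; python3 -m crank '0 0 0.015 0 -1;0 0 0 0 -1;0 0 0 0 -1'
```

```text
time: 15.05
ee_pos: [0.7, 0.0016, 0.0441]
eef_rot: [0.648, 0.762, 0.0, 0.0]
ft_force: [3.0, 1.3, 3.5]
width: 0.0047
grip_force: 20.7
time: 15.35
ee_pos: [0.7001, 0.0016, 0.0412]
eef_rot: [0.648, 0.762, 0.001, 0.001]
ft_force: [3.2, 1.7, 6.9]
width: 0.0055
grip_force: 20.2
```

```bash
python3 -m crank '0 0 0 0 -0.8;0 0 0 0 -0.6;0 0 0 0 -0.5;0 0 -0.12 0 -0.5;0 0 -0.24 0 -0.5;0 0 -0.24 0 -0.5;0 0 -0.24 0 -0.5;0 0 -0.2 0 -0.5;0.2 -0.05 0 0 -0.5;0.2 -0.05 0 0 -0.5'
python3 -m crank '0.2 -0.05 0 0 -0.5;0.1 0 0 0 -0.5;0 0 0 0 -0.5;0 0 0 0 -0.5'
python3 - <<'E'
from h import *
w=cam("wrist");crop(w,"w4",80,60,480,300,1.6);print(yawnow(),read_state()["ee_pos"])
np.savez("w4.npz",**w)
E
```

```text
time: 16.35
ee_pos: [0.6668, 0.0764, 0.2496]
eef_rot: [0.649, 0.761, 0.0, 0.001]
ft_force: [0.9, 1.1, -1.3]
width: 0.0216
grip_force: 0.0
time: 16.75
ee_pos: [0.647, 0.1345, 0.2483]
eef_rot: [0.647, 0.762, -0.001, -0.0]
ft_force: [0.3, -1.2, -0.2]
width: 0.0216
grip_force: 0.0
9.211440569917633 [0.6473178  0.13347237 0.24840639]
```

View pics/w4.png

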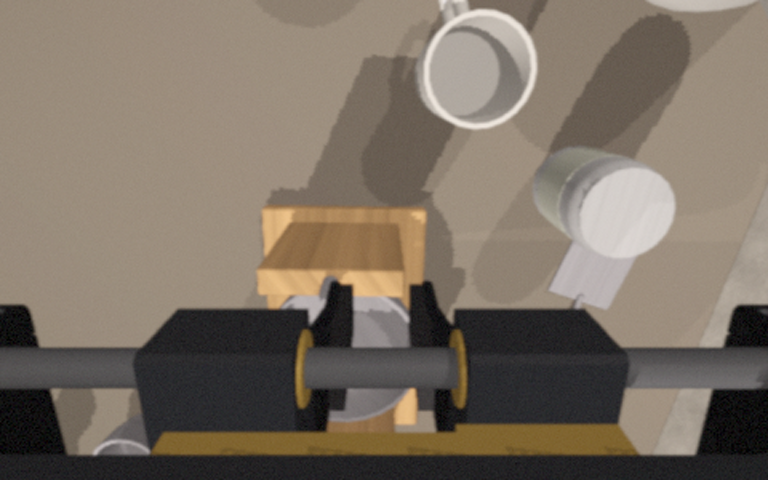

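The wrist view shows bowl A inside the rack, its rim from about 278 to 414, centred on the board's 262–427. I'll check the bowls automatically by searching for rim edges in the camera images.

```bash
cat >> rim.py <<'E'
def find(c,xy,r,z=.05,span=.04,step=.001):
    """search centre whose projected outer rim circle lies on strongest radial gradient"""
    g=cv2.GaussianBlur(cv2.cvtColor(c["img"],cv2.COLOR_BGR2GRAY),(0,0),.8).astype(np.float32)
    gx,gy=cv2.Sobel(g,5,1,0),cv2.Sobel(g,5,0,1); M=np.hypot(gx,gy)
    a=np.linspace(0,2*np.pi,72,endpoint=False); n=int(span/step); best=[]
    for s,nn,b in((4*step,n//4,xy),(step,5,None)):
        b=b if b is not None else best[1]
        best=max(((lambda m:(m,(b[0]+i*s,b[1]+j*s)))(score(c,M,gx,gy,a,b[0]+i*s,b[1]+j*s,r,z)) for i in range(-nn,nn+1) for j in range(-nn,nn+1)),key=lambda q:q[0])
    return np.round(best[1],4),round(float(best[0]),1)
def score(c,M,gx,gy,a,x,y,r,z):
    P=np.stack([x+r*np.cos(a),y+r*np.sin(a),0*a+z],1); q=(P-c["t"])@c["R"]@c["K"].T; uv=q[:,:2]/q[:,2:]
    mx,my=uv[:,0].astype(np.float32)[None],uv[:,1].astype(np.float32)[None]
    m=cv2.remap(M,mx,my,cv2.INTER_LINEAR)[0]; return np.minimum(m,np.median(m)*1.5+1).mean()
E
python3 - <<'E'
from rim import *
w=dict(np.load("w4.npz"));w2=dict(np.load("w2.npz"))
print("test",find(w2,(.40,.40),.069),find(w2,(.57,.355),.0565))
print("A bottom rim",onz(w,375/1.6+80,418/1.6+60,.065),onz(w,412/1.6+80,325/1.6+60,.065),onz(w,279/1.6+80,310/1.6+60,.065))
t=cam("top")
for n,xy,r,z in(("A",(.634,-.007),.069,.065),("B",(.575,.36),.0565,.05),("D",(.441,-.182),.0345,.05)):print(n,find(t,xy,r,z))
print(go([.575-.054*.987,.36-.054*.158,.25]))
E
```

```text
test (array([0.403, 0.404]), 110.2) (array([0.574, 0.359]), 109.3)
A bottom rim [ 0.67508804 -0.06928444  0.065     ] [0.69114718 0.03029796 0.065     ] [0.57768463 0.02605068 0.065     ]
A (array([ 0.637, -0.007]), 76.1)
B (array([0.584, 0.397]), 83.0)
D (array([ 0.44 , -0.177]), 82.7)
[ 1.178 -0.447 -0.008]
```

```bash
python3 -m crank '0.15 -0.07 0 0 -0.5;0.15 -0.07 0 0 -0.5;0.15 -0.07 0 0 -0.5;0.15 -0.07 0 0 -0.5;0.15 -0.07 0 0 -0.5;0.15 -0.05 0 0 -0.5;0 -0.04 0 0 -0.5;0 0 0 0 -0.5;0 0 0 0 -0.5'
python3 - <<'E'
from rim import *
w=cam("wrist");t=cam("top")
print(find(w,(.575,.37),.0565,span=.06),find(t,(.575,.37),.0565,span=.06),find(t,(.637,-.007),.069,.065),find(t,(.44,-.18),.0345))
crop(w,"w5",0,0,640,400,1.2);crop(t,"t5",100,100,400,200,2)
E
```

```text
time: 17.75
ee_pos: [0.5325, 0.2964, 0.2489]
eef_rot: [0.649, 0.761, -0.0, 0.0]
ft_force: [0.2, 0.5, -0.5]
width: 0.0219
grip_force: 0.0
(array([0.575, 0.358]), 97.8) (array([0.612, 0.391]), 87.5) (array([ 0.637, -0.007]), 76.3) (array([ 0.439, -0.177]), 81.7)
```

View pics/w5.png

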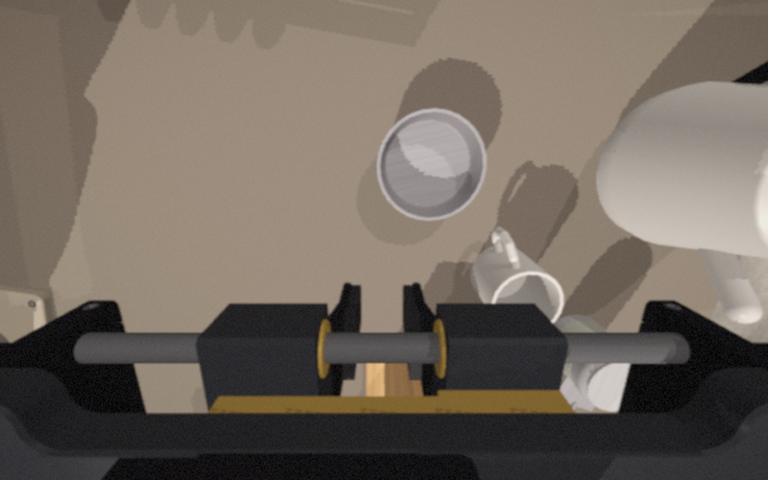

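B is unmoved, at pixel (432,164), which is (0.575, 0.358). I pinch its near rim shallowly, 13 mm deep, so the outer finger stays above A's rim when nesting.

```bash
python3 -m crank '0.137 -0.005 0 0 -0.3;0.136 -0.005 0 0 -0.3;0 0 0.2 0 -0.3;0 0 0.2 0 -0.3;0 0 0.2 0 -0.3;0 0 0.2 0 -0.3;0 0 0.15 0 -0.3;0 0 0.1 0 -0.3;0 0 0.01 0 -0.3;0 0 0 0 -0.3'
python3 -m crank '0 0 0 0 -0.6;0 0 0 0 -0.9;0 0 0 0 -1;0 0 0 0 -1;0 0 0 0 -1;0 0 0 0 -1' 55
```

```text
time: 18.85
ee_pos: [0.5213, 0.3513, 0.037]
eef_rot: [0.648, 0.762, -0.0, 0.0]
ft_force: [0.4, 0.3, 0.1]
width: 0.0305
grip_force: 0.0
time: 19.45
ee_pos: [0.5212, 0.3518, 0.0374]
eef_rot: [0.648, 0.762, 0.0, 0.0]
ft_force: [-0.6, -2.5, 5.7]
width: 0.0046
grip_force: 51.8
```

```bash
python3 -m crank '0 0 -0.05 0 -1;0 0 -0.1 0 -1;0 0 -0.15 0 -1;0 0 -0.15 0 -1;0 0 -0.15 0 -1;0 0 -0.15 0 -1;0 0 -0.15 0 -1;0 0 -0.1 0 -1;0 0 0 0 -1;0 0 0 0 -1'
python3 - <<'E'
from h import *
w=cam("wrist");crop(w,"w6",80,60,480,300,1.6);np.savez("w6.npz",**w)
print(go([.635-.0533,-.0075-.0085,.2267]))
E
```

```text
time: 20.45
ee_pos: [0.5201, 0.352, 0.2363]
eef_rot: [0.647, 0.762, -0.0, -0.0]
ft_force: [-0.4, -0.3, -1.8]
width: 0.0047
grip_force: 53.8
[-1.864  0.008  0.045]
```

View pics/w6.png

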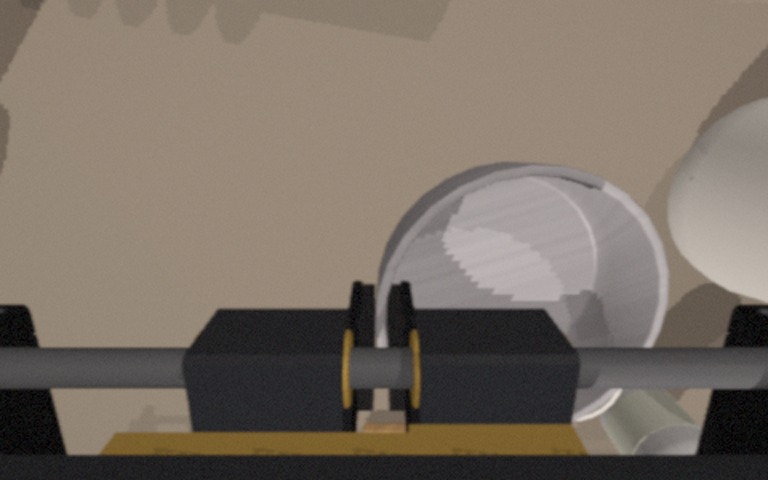

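B is held and tilted slightly, far side down. Now to the rack.

```bash
python3 -m crank '-0.1 0.001 0 0 -1;-0.2 0.001 0 0 -1;-0.2 0.001 0 0 -1;-0.2 0.001 0 0 -1;-0.2 0.001 0 0 -1;-0.2 0.002 0 0 -1;-0.2 0.002 0 0 -1;-0.2 0.002 0 0 -1;-0.2 0.002 0 0 -1;-0.154 0 0 0 -1'
python3 -m crank '0 0 0 0 -1;0 0 0 0 -1;0 0 0.1 0 -1;0 0 0.15 0 -1;0 0 0.15 0 -1;0 0 0.15 0 -1;0 0 0.1 0 -1;0 0 0.05 0 -1;0 0 0 0 -1;0 0 0 0 -1'
python3 - <<'E'
from h import *
print(go([.582,-.0137,.0664]))
E
```

```text
time: 21.5
ee_pos: [0.5821, -0.0176, 0.2357]
eef_rot: [0.649, 0.761, -0.001, -0.0]
ft_force: [0.8, -1.0, -1.8]
width: 0.0045
grip_force: 53.8
time: 22.5
ee_pos: [0.5834, -0.0131, 0.0975]
eef_rot: [0.647, 0.762, 0.0, 0.0]
ft_force: [0.1, -0.6, -0.6]
width: 0.0044
grip_force: 53.8
[-0.002 -0.007  0.155]
```

```bash
python3 -m crank '0 0 0.03 0 -1;0 0 0.03 0 -1;0 0 0.02 0 -1;0 0 0 0 -1;0 0 0 0 -1'; python3 -m crank '0 0 0.015 0 -1;0 0 0.015 0 -1;0 0 0 0 -1;0 0 0 0 -1'
```

```text
time: 23.0
ee_pos: [0.583, -0.0136, 0.0807]
eef_rot: [0.648, 0.762, -0.0, -0.0]
ft_force: [0.0, -0.0, -1.8]
width: 0.0045
grip_force: 53.8
time: 23.4
ee_pos: [0.583, -0.0135, 0.0747]
eef_rot: [0.648, 0.762, 0.0, -0.0]
ft_force: [-1.1, -0.5, -2.4]
width: 0.0043
grip_force: 53.8
```

```bash
python3 -m crank '0 0 0.015 0 -1;0 0 0 0 -1;0 0 0.012 0 -1;0 0 0 0 -1;0 0 0 0 -1' 20
```

```text
time: 23.9
ee_pos: [0.5831, -0.0136, 0.0694]
eef_rot: [0.648, 0.762, 0.0, 0.0]
ft_force: [-0.9, -0.4, 1.8]
width: 0.0056
grip_force: 20.9
```

```bash
python3 -m crank '0 0 0 0 -0.9;0 0 0 0 -0.8;0 0 0 0 -0.75;0 0 0 0 -0.75;0 0 -0.1 0 -0.75;0 0 -0.2 0 -0.75;0 0 -0.2 0 -0.6;0 0 -0.2 0 -0.5;0 0 -0.2 0 -0.5;-0.05 -0.13 0 0 -0.5'
python3 -m crank '-0.05 -0.15 0 0 -0.5;-0.05 -0.15 0 0 -0.5;-0.05 -0.15 0 0 -0.5;-0.02 -0.1 0 0 -0.5;0 0 0 0 -0.5;0 0 0 0 -0.5'
python3 - <<'E'
from rim import *
w=cam("wrist");t=cam("top");print(read_state()["ee_pos"])
print(find(w,(.44,-.18),.0345,span=.06),find(t,(.44,-.18),.0345,span=.06),find(t,(.637,-.007),.069,.065),find(t,(.637,-.007),.0565,.079))
crop(w,"w7",0,0,640,400,1.2);np.savez("w7.npz",**w)
cv2.imwrite("pics/t7.png",np.vstack([cv2.resize(w["img"],(640,400)),cv2.resize(t["img"][100:200,230:390],(320,200),interpolation=2).repeat(2,1)[:, ::1]]) if 0 else w["img"])
u=cv2.resize(t["img"][110:210,240:440],(640,320),interpolation=cv2.INTER_CUBIC); u=u[:200]
cv2.imwrite("pics/m7.png",np.vstack([w["img"],u]))
E
```

```text
time: 24.9
ee_pos: [0.5626, -0.0258, 0.2546]
eef_rot: [0.646, 0.763, 0.003, 0.003]
ft_force: [0.1, -0.6, -1.0]
width: 0.0213
grip_force: 0.0
time: 25.5
ee_pos: [0.4562, -0.0786, 0.2497]
eef_rot: [0.647, 0.762, 0.001, 0.0]
ft_force: [-0.5, -0.2, 0.4]
width: 0.0218
grip_force: 0.0
[ 0.45656597 -0.07838703  0.24937252]
(array([ 0.437, -0.18 ]), 94.0) (array([ 0.471, -0.197]), 94.8) (array([0.616, 0.013]), 74.7) (array([ 0.642, -0.052]), 76.2)
```

View pics/m7.png

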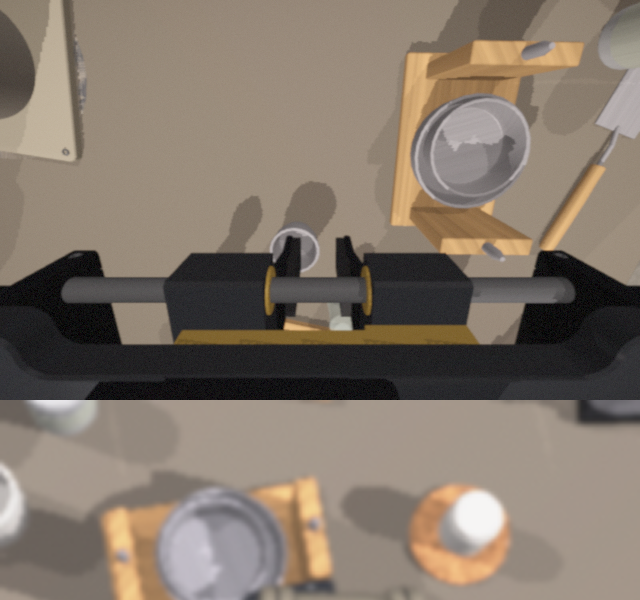

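The wrist view shows B nested in A, seated a few mm to +x; D is at (295,248), with its right edge behind a finger. The jar stands on the coaster. Next: exact figures.

```bash
python3 - <<'E'
from rim import *
w=dict(np.load("w7.npz"))
print(onz(w,295,248.5,.05),find(w,(.44,-.18),.0355,span=.02))
print("A",find(w,(.637,-.007),.070,.065,span=.02),"B",find(w,(.637,-.007),.0575,.079,span=.024),find(w,(.637,-.007),.0535,.079,span=.024))
for u,v in((550,46),(503,257)): print(onz(w,u,v,.157))
for u,v in((528,53),(486,245)): print("base",onz(w,u,v,.129))
E
```

```text
[ 0.44029199 -0.1782671   0.05      ] (array([ 0.44 , -0.182]), 90.9)
A (array([ 0.634, -0.01 ]), 65.9) B (array([ 0.634, -0.004]), 102.2) (array([ 0.633, -0.002]), 74.1)
[0.6183079  0.08580394 0.157     ]
[ 0.64767667 -0.10035662  0.157     ]
base [0.62042899 0.08642559 0.129     ]
base [ 0.64670344 -0.10076841  0.129     ]
```

```bash
python3 -m crank '-0.163 -0.002 0 0 -0.4;-0.163 -0.002 0 0 -0.4;-0.163 -0.002 0 0 -0.4;0 0 0.2 0 -0.4;0 0 0.2 0 -0.4;0 0 0.2 0 -0.4;0 0 0.2 0 -0.4;0 0 0.16 0 -0.4;0 0 0.1 0 -0.4;0 0 0 0 -0.4'
python3 -m crank '0 0 0 0 -0.6;0 0 0 0 -0.9;0 0 0 0 -1;0 0 0 0 -1;0 0 0 0 -1;0 0 0 0 -1' 50
```

```text
time: 26.6
ee_pos: [0.469, -0.1751, 0.0345]
eef_rot: [0.647, 0.762, -0.002, -0.002]
ft_force: [-0.4, -0.1, 1.1]
width: 0.026
grip_force: 0.0
time: 27.2
ee_pos: [0.4709, -0.1762, 0.0383]
eef_rot: [0.648, 0.762, 0.0, 0.0]
ft_force: [-2.0, -1.6, 7.8]
width: 0.0041
grip_force: 47.8
```

```bash
python3 -m crank '0 0 -0.05 0 -1;0 0 -0.1 0 -1;0 0 -0.15 0 -1;0 0 -0.15 0 -1;0 0 -0.15 0 -1;0 0 -0.15 0 -1;0 0 -0.15 0 -1;0 0 -0.1 0 -1;0 0 0 0 -1;0 0 0 0 -1'
python3 - <<'E'
from h import *
print(go([.634+.031,-.005+.005,.21]))
E
```

```text
time: 28.2
ee_pos: [0.4704, -0.1756, 0.2375]
eef_rot: [0.648, 0.762, 0.0, 0.0]
ft_force: [-1.2, -0.0, -0.8]
width: 0.0039
grip_force: 49.7
[0.709 1.102 0.139]
```

```bash
python3 -m crank '0.05 0.08 0 0 -1;0.11 0.17 0 0 -1;0.11 0.17 0 0 -1;0.11 0.17 0 0 -1;0.11 0.17 0 0 -1;0.11 0.17 0 0 -1;0.109 0.172 0 0 -1;0 0 0 0 -1;0 0 0 0 -1'
python3 -m crank '0 0 0.1 0 -1;0 0 0.15 0 -1;0 0 0.15 0 -1;0 0 0.15 0 -1;0 0 0.08 0 -1;0 0 0.03 0 -1;0 0 0 0 -1;0 0 0 0 -1'
python3 - <<'E'
from h import *
print(go([.634+.031,-.005+.005,.0813]))
E
```

```text
time: 29.1
ee_pos: [0.6651, 0.0014, 0.2348]
eef_rot: [0.647, 0.763, -0.001, -0.001]
ft_force: [-0.7, -1.4, -0.9]
width: 0.0029
grip_force: 50.4
time: 29.9
ee_pos: [0.6659, -0.0004, 0.1068]
eef_rot: [0.648, 0.762, 0.001, 0.001]
ft_force: [-0.8, -0.2, 0.1]
width: 0.0037
grip_force: 50.4
[ 0.003 -0.004  0.128]
```

```bash
python3 -m crank '0 0 0.03 0 -1;0 0 0.03 0 -1;0 0 0.015 0 -1;0 0 0 0 -1;0 0 0 0 -1'; python3 -m crank '0 0 0.015 0 -1;0 0 0.015 0 -1;0 0 0 0 -1;0 0 0 0 -1' 20
```

```text
time: 30.4
ee_pos: [0.6651, -0.0002, 0.0903]
eef_rot: [0.648, 0.762, -0.0, -0.0]
ft_force: [0.3, 0.5, -1.1]
width: 0.0031
grip_force: 50.4
time: 30.8
ee_pos: [0.6667, 0.0001, 0.0856]
eef_rot: [0.647, 0.762, 0.001, 0.001]
ft_force: [4.3, 1.3, 4.6]
width: 0.0041
grip_force: 20.9
```

```bash
python3 -m crank '0 0 0.015 0 -1;0 0 0 0 -1;0 0 0 0 -0.85;0 0 0 0 -0.75;0 0 0 0 -0.75;0 0 -0.1 0 -0.75;0 0 -0.2 0 -0.75;0 0 -0.2 0 -0.6;0 0 -0.2 0 -0.5;0 0 -0.2 0 -0.5'
python3 -m crank '0 0 0 0.0892 0;0 0 0 0.0892 0;0 0 0 0.0892 0;0 0 0 0.0892 0;0 0 0 0.0892 0;0 0 0 0.0892 0;0 0 0 0.0892 0;0 0 0 0.0892 0;0 0 0 0.0892 0;0 0 0 0.0892 0'
python3 -m crank '0 0 0 0.0892 0;0 0 0 0.0892 0;0 0 0 0.0892 0;0 0 0 0 0;0 0 0 0 0'
python3 - <<'E'
from rim import *
print(yawnow(),go([.459,-.402,.27]),read_state()["joint_positions"][6])
w=cam("wrist");np.savez("w8.npz",**w)
E
```

```text
time: 31.8
ee_pos: [0.6645, -0.0003, 0.2626]
eef_rot: [0.648, 0.762, -0.0, -0.0]
ft_force: [1.3, 1.7, -0.4]
width: 0.0203
grip_force: 0.0
time: 32.8
ee_pos: [0.6647, -0.0002, 0.2609]
eef_rot: [0.987, 0.162, -0.001, -0.0]
ft_force: [0.1, -0.4, -0.2]
width: 0.0435
grip_force: 0.0
time: 33.3
ee_pos: [0.6649, -0.0001, 0.261]
eef_rot: [0.999, -0.042, -0.0, 0.0]
ft_force: [-0.4, 0.6, -0.4]
width: 0.0435
grip_force: 0.0
-94.84145288062632 [-0.856  2.089 -0.044] -1.4203902094294016
```

```bash
python3 -m crank '-0.105 0.19 0 0 0;-0.105 0.19 0 0 0;-0.105 0.19 0 0 0;-0.105 0.19 0 0 0;-0.105 0.19 0 0 0;-0.105 0.19 0 0 0;-0.105 0.19 0 0 0;-0.105 0.19 0 0 0;-0.105 0.19 0 0 0;-0.105 0.19 0 0 0'
python3 -m crank '-0.1 0.19 0 0 0;0 0 0 0 0;0 0 0 0 0;0 0 0 0 0'
python3 - <<'E'
from rim import *
print(yawnow(),read_state()["ee_pos"])
w=cam("wrist");np.savez("w9.npz",**w);t=cam("top")
w8=dict(np.load("w8.npz"))
for r,z,n in((.07,.065,"A"),(.0575,.079,"B"),(.0355,.093,"D")): print(n,find(t,(.635,-.006),r-.0005,z,span=.016),find(w8,(.635,-.006),r-.0005,z,span=.016))
a=cv2.resize(w["img"][0:300],None,fx=1,fy=1); b=cv2.resize(t["img"][115:200,260:420],(640,340),interpolation=cv2.INTER_CUBIC)[:295]
cv2.imwrite("pics/m9.png",np.vstack([a,b]))
E
```

```text
time: 34.35
ee_pos: [0.4211, -0.3612, 0.2615]
eef_rot: [0.999, -0.042, 0.0, -0.0]
ft_force: [0.9, -0.3, -0.4]
width: 0.0437
grip_force: 0.0
time: 34.75
ee_pos: [0.3999, -0.3952, 0.2612]
eef_rot: [0.999, -0.043, 0.0, -0.0]
ft_force: [-0.1, 0.1, 0.3]
width: 0.0438
grip_force: 0.0
-94.90698583379243 [ 0.39991544 -0.39520082  0.26116014]
A (array([ 0.618, -0.017]), 73.3) (array([ 0.635, -0.004]), 67.2)
B (array([ 0.625, -0.009]), 77.6) (array([ 0.64 , -0.015]), 79.0)
D (array([ 0.634, -0.008]), 67.9) (array([0.628, 0.014]), 124.2)
```

View pics/m9.png

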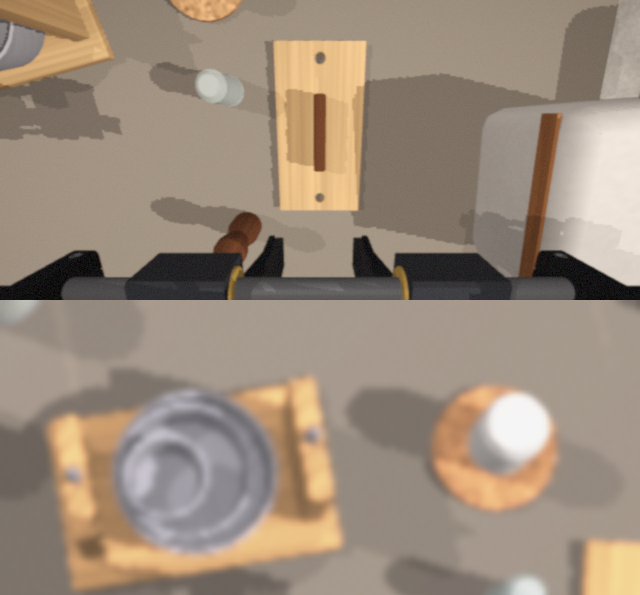

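The view shows the cover's holes at (320,58) and (320,198) with the rib between them, and the jar on its coaster. Bowl D sits off-centre inside B, towards +y. I'll check D's tilt numerically and locate the holes to sub-pixel.

```bash
cat > tilt.py <<'E'
from rim import *
from scipy.optimize import differential_evolution
def tiltfit(c,p0,r,dz=.02,dxy=.012,tm=.25):
    g=cv2.GaussianBlur(cv2.cvtColor(c["img"],cv2.COLOR_BGR2GRAY),(0,0),.8).astype(np.float32)
    M=np.hypot(cv2.Sobel(g,5,1,0),cv2.Sobel(g,5,0,1)); a=np.linspace(0,2*np.pi,90,endpoint=False)
    C=np.stack([np.cos(a),np.sin(a),0*a],1)
    def f(q):
        s=0
        for rr in(r,r-.004):
            P=q[:3]+rr*C@R.from_rotvec([q[3],q[4],0]).as_matrix().T
            h=(P-c["t"])@c["R"]@c["K"].T; uv=(h[:,:2]/h[:,2:]).astype(np.float32)
            m=cv2.remap(M,uv[:,:1],uv[:,1:],cv2.INTER_LINEAR); s-=np.minimum(m,150).mean()
        return s
    b=[(p0[0]-dxy,p0[0]+dxy),(p0[1]-dxy,p0[1]+dxy),(p0[2]-dz,p0[2]+dz),(-tm,tm),(-tm,tm)]
    q=differential_evolution(f,b,seed=1,maxiter=150,popsize=12); return q.x.round(4),round(q.fun,1)
E
python3 - <<'E'
from tilt import *
w8=dict(np.load("w8.npz"))
print("D",tiltfit(w8,(.628,.014,.093),.0355)); print("B",tiltfit(w8,(.637,-.006,.079),.0575)); print("A",tiltfit(w8,(.635,-.006,.065),.07))
w=dict(np.load("w9.npz")); t=cam("top")
H=[]
for u,v in((320,58),(320,198)):
    p=cv2.resize(cv2.cvtColor(w["img"][v-8:v+9,u-8:u+9],cv2.COLOR_BGR2GRAY),None,fx=1,fy=1).astype(float)
    k=np.clip(np.percentile(p,60)-25-p,0,None); yy,xx=np.mgrid[-8:9,-8:9]
    q=(u+(k*xx).sum()/k.sum(),v+(k*yy).sum()/k.sum()); H.append(onz(w,*q,.009)); print(q,H[-1].round(4))
H=np.array(H); c=H.mean(0); d=H[0]-H[1]; print("ctr",c,"ang",np.degrees(np.arctan2(d[1],d[0])),np.hypot(*d[:2]))
print("rib",onz(w,320,132.5,.044)); print(go([c[0],c[1],.014]))
E
```

```text
D (array([ 0.6258,  0.0147,  0.0882, -0.0087, -0.021 ]), np.float64(-218.8))
B (array([ 0.6327, -0.0022,  0.0687, -0.1069,  0.0085]), np.float64(-180.5))
A (array([ 0.63  , -0.0107,  0.0471, -0.0684, -0.0828]), np.float64(-166.4))
(np.float64(319.71253071253074), np.float64(57.451710451710454)) [ 0.5539 -0.4099  0.009 ]
(np.float64(319.2566986437314), np.float64(197.21104862719153)) [ 0.3629 -0.3931  0.009 ]
ctr [ 0.45839851 -0.4014929   0.009     ] ang -5.002004081167027 0.19182442582162013
rib [ 0.46012162 -0.40221142  0.044     ]
[0.293 0.008 1.236]
```

```bash
python3 - <<'E'
from tilt import *
w7=dict(np.load("w7.npz"));w8=dict(np.load("w8.npz"))
print("B w7",tiltfit(w7,(.635,-.005,.079),.0575,dz=.012));print("A w7",tiltfit(w7,(.635,-.007,.065),.07,dz=.012))
print("B w8",tiltfit(w8,(.635,-.005,.079),.0575,dz=.008))
# sanity: tilt fit of D alone on the table, B on the table
w2=dict(np.load("w2.npz"));print("B table",tiltfit(w2,(.575,.359,.05),.0575,dz=.012))
a=cv2.resize(w7["img"][70:240,380:560],(500,472),interpolation=cv2.INTER_CUBIC)
u,v=proj(w8,(.634,-.006,.08)).astype(int);print(u,v)
b=cv2.resize(w8["img"][max(0,v-110):v+110,max(0,u-120):u+120],None,fx=2.2,fy=2.2,interpolation=cv2.INTER_CUBIC); cv2.imwrite("pics/w8c.png",b);print(b.shape)
E
```

```text
B w7 (array([ 0.6311, -0.0019,  0.0835, -0.0525,  0.021 ]), np.float64(-172.2))
A w7 (array([ 0.6408, -0.0123,  0.0538,  0.0409, -0.0429]), np.float64(-173.1))
B w8 (array([ 0.6335, -0.0019,  0.0724, -0.1129, -0.0296]), np.float64(-179.3))
B table (array([ 0.5755,  0.3577,  0.047 ,  0.0081, -0.0038]), np.float64(-200.2))
325 207
(484, 528, 3)
```

View pics/w8c.png

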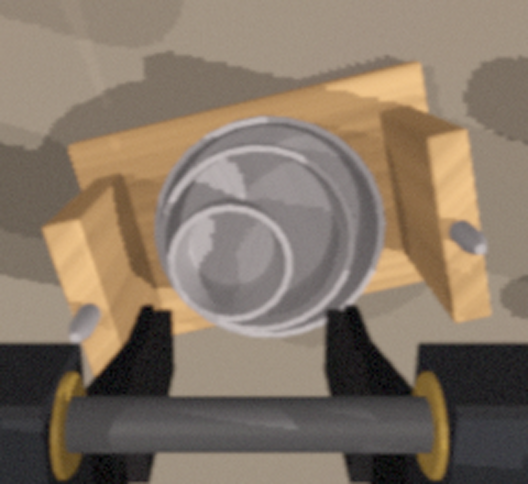

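The last picture (w8 crop) shows D level but sitting against B's wall, at (229,266) against B's centre at (260,240). That is about 20 mm off towards +y and -x. I'll put the part-open fingers inside D and draw it back to the centre.

```bash
python3 -m crank '0.12 -0.2 0 0 -0.75;0.12 -0.2 0 0 -0.75;0.12 -0.2 0 0 -0.75;0.12 -0.2 0 0 -0.75;0.12 -0.2 0 0 -0.75;0.12 -0.2 0 0 -0.75;0.12 -0.2 0 0 -0.75;0.12 -0.2 0 0 -0.75;0 0 0 0 -0.75;0 0 0 0 -0.75'
python3 - <<'E'
from tilt import *
w=cam("wrist");t=cam("top");np.savez("w10.npz",**w)
print(find(w,(.627,.0145),.035,.093,span=.016),find(t,(.627,.0145),.035,.093,span=.016),tiltfit(w,(.627,.014,.093),.0355,dz=.005))
print(go([.627,.0145,.15]),read_state()["ee_pos"])
E
```

```text
time: 35.9
ee_pos: [0.619, -0.0924, 0.2607]
eef_rot: [0.999, -0.042, -0.001, 0.0]
ft_force: [-0.4, -0.8, 0.2]
width: 0.0109
grip_force: 0.0
(array([0.627 , 0.0145]), 133.2) (array([0.63  , 0.0165]), 67.6) (array([ 0.6264,  0.0155,  0.0887, -0.0013, -0.0234]), np.float64(-225.2))
[-0.004 -0.55   0.557] [ 0.61807702 -0.09512266  0.26142906]
```

With this yaw the gripper body would hit a pin, so I turn the closing axis back to the rack's x first.

```bash
python3 -m crank '0 -0.13 0 -0.0892 -0.75;0 -0.13 0 -0.0892 -0.75;0 -0.13 0 -0.0892 -0.75;0 0 0 -0.0892 -0.75;0 0 0 -0.0892 -0.75;0 0 0 -0.0892 -0.75;0 0 0 -0.0892 -0.75;0 0 0 -0.0892 -0.75;0 0 0 -0.0892 -0.75;0 0 0 -0.0892 -0.75'
python3 -m crank '0 0 0 -0.0892 -0.75;0 0 0 -0.0892 -0.75;0 0 0 -0.0892 -0.75;0 0 0 0 -0.75;0 0 0 0 -0.75'
python3 - <<'E'
from h import *
print(yawnow(),go([.627,.0145,.075]))
E
```

```text
time: 37.0
ee_pos: [0.6141, -0.0185, 0.2617]
eef_rot: [0.791, 0.612, 0.0, 0.0]
ft_force: [-0.2, 0.1, -0.3]
width: 0.0111
grip_force: 0.0
time: 37.5
ee_pos: [0.6143, -0.018, 0.2616]
eef_rot: [0.65, 0.76, 0.0, 0.0]
ft_force: [0.1, -0.4, -0.6]
width: 0.0104
grip_force: 0.0
8.96949966684515 [0.15  0.088 0.933]
```

```bash
python3 -m crank '0.15 0.088 0 0 -0.75;0 0 0 0 -0.75;0 0 0.2 0 -0.75;0 0 0.2 0 -0.75;0 0 0.2 0 -0.75;0 0 0.15 0 -0.75;0 0 0.1 0 -0.75;0 0 0.06 0 -0.75;0 0 0.023 0 -0.75;0 0 0 0 -0.75'
python3 -m crank '0 0 0 0 -0.65;0 0 0 0 -0.6;0 0 0 0 -0.55;0 0 0 0 -0.55;0 0 0 0 -0.55'
```

```text
time: 38.5
ee_pos: [0.6273, 0.0153, 0.075]
eef_rot: [0.648, 0.762, 0.0, 0.0]
ft_force: [0.4, 1.1, 0.5]
width: 0.0111
grip_force: 0.0
time: 39.0
ee_pos: [0.6272, 0.0155, 0.0749]
eef_rot: [0.648, 0.762, 0.0, 0.0]
ft_force: [-0.3, 0.3, -0.5]
width: 0.0193
grip_force: 0.0
```

```bash
python3 -m crank '-0.02 0.005 0 0 -0.55;-0.025 0.006 0 0 -0.55;-0.025 0.006 0 0 -0.55;-0.025 0.006 0 0 -0.55;-0.025 0.006 0 0 -0.55;-0.01 0.003 0 0 -0.55;0 0 0 0 -0.55;0 0 0 0 -0.55'
python3 -m crank '0 0 0 0 -0.65;0 0 0 0 -0.75;0 0 0 0 -0.75;0 0 -0.1 0 -0.75;0 0 -0.2 0 -0.75;0 0 -0.2 0 -0.75;0 0 -0.2 0 -0.75;0 0 -0.2 0 -0.75;0 0 0 0 -0.75;0 0 0 0 -0.75'
python3 - <<'E'
from h import *
print(go([.4584,-.085,.25]),yawnow())
E
```

```text
time: 39.8
ee_pos: [0.6376, -0.0092, 0.0747]
eef_rot: [0.648, 0.762, -0.0, -0.0]
ft_force: [-0.0, 0.4, 1.3]
width: 0.0198
grip_force: 0.0
time: 40.8
ee_pos: [0.638, -0.0092, 0.2555]
eef_rot: [0.648, 0.762, 0.001, 0.001]
ft_force: [0.1, -0.1, -0.4]
width: 0.0108
grip_force: 0.0
[-0.229 -0.947  0.026] 9.292295593625681
```

```bash
python3 -m crank '0 0 0 0.0892 -0.5;0 0 0 0.0892 -0.5;0 0 0 0.0892 -0.5;0 0 0 0.0892 -0.5;0 0 0 0.0892 -0.5;0 0 0 0.0892 -0.5;0 0 0 0.0892 -0.5;0 0 0 0.0892 -0.5;0 0 0 0.0892 -0.5;0 0 0 0.0892 -0.5'
python3 -m crank '0 0.1 0 0.0892 -0.5;0 0.2 0 0.0892 -0.5;0 0.2 0 0.0892 -0.5;0 0 0 0 -0.5;0 0 0 0 -0.5'
python3 - <<'E'
from tilt import *
w=cam("wrist");np.savez("w11.npz",**w);print(read_state()["ee_pos"],yawnow())
for n,r,z in(("A",.07,.065),("B",.0575,.079),("D",.0355,.093)): print(n,find(w,(.636,-.006),r-.0003,z,span=.02),find(w,(.636,-.006),r-.0035,z,span=.02),tiltfit(w,(.636,-.006,z),r,dz=.004,tm=.15))
w8=dict(np.load("w8.npz"))
print("w8 B",[find(w8,(.633,-.003),rr,.079,span=.012) for rr in(.0575,.0535)])
E
```

```text
time: 41.8
ee_pos: [0.637, -0.009, 0.2531]
eef_rot: [0.987, 0.162, -0.001, -0.0]
ft_force: [-0.8, 0.5, 0.3]
width: 0.0219
grip_force: 0.0
time: 42.3
ee_pos: [0.6531, -0.1085, 0.2532]
eef_rot: [0.999, -0.045, -0.001, 0.0]
ft_force: [-0.8, 0.3, 0.9]
width: 0.0218
grip_force: 0.0
[ 0.65353964 -0.10680989  0.25338132] -95.03100812800045
A (array([ 0.632, -0.013]), 79.9) (array([ 0.635, -0.008]), 83.3) (array([ 0.636 , -0.0101,  0.0616,  0.1051,  0.1423]), np.float64(-173.6))
B (array([ 0.629, -0.015]), 85.9) (array([ 0.637, -0.003]), 113.4) (array([ 0.6341, -0.001 ,  0.0771, -0.0152, -0.0049]), np.float64(-213.8))
D (array([0.635, 0.002]), 153.7) (array([0.638, 0.005]), 99.9) (array([ 0.6342,  0.0032,  0.0897, -0.0125, -0.0027]), np.float64(-236.5))
w8 B [(array([ 0.64 , -0.015]), 76.9), (array([ 0.635, -0.001]), 86.6)]
```

The stack is now level and close to concentric: B at (0.634,-0.001), D at (0.634,0.003). Now the cover, which I measure again first.

```bash
python3 -m crank '-0.126 0.172 0 0 0;-0.126 0.172 0 0 0;-0.126 0.172 0 0 0;-0.126 0.172 0 0 0;-0.126 0.172 0 0 0;-0.126 0.172 0 0 0;-0.126 0.172 0 0 0;-0.126 0.172 0 0 0;-0.126 0.172 0 0 0;0 0 0 0 0'
python3 -m crank '0 0 0 0 0;0 0 0 0 0'
cat > holes.py <<'E'
from rim import *
def holes(w,P,z=.009):
    H=[]
    for p in P:
        u,v=np.round(proj(w,[*p,z])).astype(int)
        g=cv2.cvtColor(w["img"],cv2.COLOR_BGR2GRAY)[v-11:v+12,u-11:u+12].astype(float)
        k=np.clip(np.median(g)-25-g,0,None); yy,xx=np.mgrid[-11:12,-11:12]; k=k*(k>k.max()*.3)
        H.append(onz(w,u+(k*xx).sum()/k.sum(),v+(k*yy).sum()/k.sum(),z)); print("hole",H[-1].round(4),k.max())
    H=np.array(H); d=H[0]-H[1]; print("ctr",H.mean(0).round(4),"ang",np.degrees(np.arctan2(d[1],d[0])).round(2),"len",np.hypot(*d[:2]).round(4)); return H.mean(0)
E
python3 - <<'E'
from holes import *
w=cam("wrist");print(read_state()["ee_pos"],yawnow())
c=holes(w,[(.554,-.410),(.363,-.393)]); print(go([c[0],c[1],.014]))
E
```

```text
time: 43.35
ee_pos: [0.3961, -0.399, 0.2549]
eef_rot: [0.999, -0.047, 0.0, 0.0]
ft_force: [0.1, -0.6, 0.4]
width: 0.0433
grip_force: 0.0
time: 43.55
ee_pos: [0.4022, -0.3939, 0.2543]
eef_rot: [0.999, -0.042, -0.0, -0.0]
ft_force: [1.0, 0.0, 0.8]
width: 0.0437
grip_force: 0.0
[ 0.40222775 -0.39389862  0.25433649] -94.85761187472137
hole [ 0.554  -0.4098  0.009 ] 75.0
hole [ 0.3628 -0.3931  0.009 ] 70.0
ctr [ 0.4584 -0.4015  0.009 ] ang -4.99 len 0.1919
[0.283 0.015 1.202]
```

```bash
python3 -m crank '0.142 0.008 0 0 0;0.141 0.007 0 0 0;0 0 0 0 0;0 0 0.22 0 0;0 0 0.22 0 0;0 0 0.22 0 0;0 0 0.22 0 0;0 0 0.2 0 0;0 0 0.1 0 0;0 0 0.015 0 0'
python3 -m crank '0 0 0 0 0;0 0 0 0 -0.3;0 0 0 0 -0.6;0 0 0 0 -0.9;0 0 0 0 -1;0 0 0 0 -1;0 0 0 0 -1' 60
```

```text
time: 44.6
ee_pos: [0.456, -0.4012, 0.0129]
eef_rot: [0.999, -0.043, -0.002, -0.001]
ft_force: [-0.6, -0.1, 0.3]
width: 0.0438
grip_force: 0.0
time: 45.3
ee_pos: [0.457, -0.4034, 0.0161]
eef_rot: [0.999, -0.044, 0.0, -0.0]
ft_force: [-0.2, 3.2, 5.2]
width: 0.0154
grip_force: 60.0
```

```bash
python3 - <<'E'
from h import *
print(yawnow(),go([.4584,-.4015,.014]))
E
python3 -m crank '0 0 -0.05 0 -1;0 0 -0.1 0 -1;0 0 -0.2 0 -1;0 0 -0.2 0 -1;0 0 -0.2 0 -1;0 0 -0.2 0 -1;0 0 -0.1 0 -1;0 0 0 0 -1;0 0 0 0 -1'
python3 - <<'E'
from h import *
print(yawnow(),read_state()["ee_pos"])
E
```

```text
-95.05782864409478 [ 0.006 -0.01   0.011]
time: 46.2
ee_pos: [0.4563, -0.4034, 0.225]
eef_rot: [0.999, -0.044, -0.0, -0.0]
ft_force: [0.1, 0.9, -4.2]
width: 0.0156
grip_force: 60.0
-95.08811696719074 [ 0.45630352 -0.40342292  0.22502783]
```

The cover is lifted. The rib centred itself in the fingers, which shows the wrist camera is about 2 mm off along tool y. I'll fit the rack pose from several stored wrist views with that camera bias as a free parameter.

```bash
cat > rack.py <<'E'
from rim import *
from scipy.optimize import differential_evolution
V=[dict(np.load(f"w{k}.npz")) for k in(1,4,7,8,10,11)]
M=np.array(cams.camera("wrist")["mount"])
G=[]
for c in V:
    c["Rt"]=c["R"]@M[:3,:3].T
    im=c["img"].astype(np.float32); o=cv2.GaussianBlur(im[...,2]-im[...,0],(0,0),1.0)   # red-blue: wood vs grey
    G.append(np.minimum(np.hypot(cv2.Sobel(o,5,1,0),cv2.Sobel(o,5,0,1)),200))
L=lambda a,b,n=50:np.linspace(a,b,n)
S=[]
for s in(1,-1):
    y0,y1=s*.086,s*.106
    S+= [L((-.05,y0,.129),(.05,y0,.129)),L((-.05,y1,.129),(.05,y1,.129)),L((-.05,y0,.129),(-.05,y1,.129),12),L((.05,y0,.129),(.05,y1,.129),12),L((-.075,s*.118,.015),(.075,s*.118,.015))]
for s in(1,-1): S.append(L((s*.075,-.118,.015),(s*.075,.118,.015),90))
S=np.vstack(S)
Z=np.linspace(.131,.147,12)
def pts(q,c,pins=True):
    r=R.from_euler("z",q[2]).as_matrix(); P=[S@r.T+[q[0],q[1],0]]
    if pins:
        for s in(1,-1):
            a=r@[0,s*.096,0]+[q[0],q[1],0]; d=(a-c["t"])[:2]; n=np.array([-d[1],d[0]])/np.hypot(*d)*.006
            for k in(1,-1): P+=[np.column_stack([np.tile(a[:2]+k*n,(12,1)),Z])]*3
    return np.vstack(P)
def cost(q,sel=range(len(V))):
    s=0
    for i in sel:
        c=V[i]; P=pts(q,c)-c["Rt"]@[q[3],q[4],0]
        h=(P-c["t"])@c["R"]@c["K"].T; uv=(h[:,:2]/h[:,2:]).astype(np.float32)
        s-=cv2.remap(G[i],uv[:,:1],uv[:,1:],cv2.INTER_LINEAR).mean()
    return s
B=[(.622,.648),(-.02,.006),(.12,.19),(-.005,.005),(-.005,.005)]
if __name__=="__main__":
    for sel in(range(6),[0,2,3],[1,4,5],[2,3,5]):
        q=differential_evolution(cost,B,args=(sel,),seed=0,maxiter=120,popsize=12); print(q.x.round(4),np.degrees(q.x[2]).round(2),round(q.fun/len(sel),1))
E
python3 rack.py
```

```text
[ 6.338e-01 -8.500e-03  1.461e-01 -7.000e-04  2.000e-04] 8.37 -78.4
[ 6.340e-01 -8.700e-03  1.457e-01 -9.000e-04  6.000e-04] 8.35 -79.5
[ 0.6337 -0.0077  0.148  -0.0011 -0.001 ] 8.48 -80.0
[ 0.6338 -0.0093  0.1477 -0.0011  0.001 ] 8.46 -87.7
```

```bash
python3 - <<'E'
from holes import *
w=cam("wrist"); s=read_state(); Rt=R.from_quat(s["eef_rot"]).as_matrix()
p=s["ee_pos"]+Rt@[.0965,0,.006]; print(proj(w,p),s["ee_pos"])
u,v=np.round(proj(w,p)).astype(int)
g=cv2.GaussianBlur(cv2.cvtColor(w["img"],cv2.COLOR_BGR2GRAY),(0,0),1)
r=g[v-45:v+46,u-45:u+46]; 
k=(r<np.median(r)-35).astype(np.uint8); n,l,st,ce=cv2.connectedComponentsWithStats(k)
for i in range(1,n):
    if st[i,4]>60:
        q=onz(w,u-45+ce[i,0],v-45+ce[i,1],p[2]); print(st[i],"tool",(Rt.T@(q-s["ee_pos"])).round(4))
print(yawnow()); cv2.imwrite("pics/w12.png",w["img"])
E
```

```text
[318.57338043  88.26058904] [ 0.45611386 -0.40294398  0.22405571]
[  0   0  91   3 273] tool [0.1182 0.0002 0.006 ]
[ 32  29  26  29 579] tool [0.0975 0.     0.006 ]
-95.07804856561866
```

```bash
python3 -m crank '0 0 -0.05 -0.0885 -1;0 0 -0.05 -0.0885 -1;0 0 0 -0.0885 -1;0 0 0 -0.0885 -1;0 0 0 -0.0885 -1;0 0 0 -0.0885 -1;0 0 0 -0.0885 -1;0 0 0 -0.0885 -1;0 0 0 -0.0885 -1;0 0 0 -0.0885 -1'
python3 -m crank '0 0 0 -0.0885 -1;0 0 0 -0.0885 -1;0 0 0 -0.0885 -1;0 0 0 0 -1;0.165 0.106 0 0 -1;0.165 0.106 0 0 -1;0.165 0.106 0 0 -1;0.165 0.106 0 0 -1;0.165 0.106 0 0 -1;0.165 0.106 0 0 -1'
python3 -m crank '0.165 0.106 0 0 -1;0.165 0.106 0 0 -1;0.165 0.106 0 0 -1;0.165 0.106 0 0 -1;0.15 0.1 0 0 -1;0 0 0 0 -1;0 0 0 0 -1;0 0 0 0 -1'
python3 - <<'E'
from h import *
print(yawnow(),go([.634,-.0095,.22]),read_state()["ee_pos"])
E
```

```text
time: 47.3
ee_pos: [0.4561, -0.4032, 0.244]
eef_rot: [0.794, 0.608, -0.001, -0.001]
ft_force: [0.4, -0.1, -2.1]
width: 0.0156
grip_force: 60.0
time: 48.3
ee_pos: [0.5534, -0.1874, 0.2448]
eef_rot: [0.655, 0.756, -0.0, -0.001]
ft_force: [0.7, 0.2, -3.5]
width: 0.0154
grip_force: 60.0
time: 49.1
ee_pos: [0.6326, -0.0147, 0.2451]
eef_rot: [0.654, 0.756, -0.001, -0.0]
ft_force: [-0.4, 0.6, -2.7]
width: 0.0153
grip_force: 60.0
8.255119684360677 [0.025 0.011 0.125] [ 0.63257852 -0.01472016  0.24510542]
```

```bash
python3 -m crank '0.025 0.011 0 -0.0016 -1;0 0 0.1 0 -1;0 0 0.1 0 -1;0 0 0.1 0 -1;0 0 0.035 0 -1;0 0 0 0 -1;0 0 0 0 -1;0 0 0 0 -1'
python3 - <<'E'
from holes import *
w=cam("wrist"); s=read_state(); Rt=R.from_quat(s["eef_rot"]).as_matrix()
print(yawnow(),go([.634,-.0095,.178]),s["ee_pos"])
u,v=np.round(proj(w,s["ee_pos"]+Rt@[.0975,0,.006])).astype(int)
print(u,v); p=w["img"][v-20:v+21:3,u-20:u+21:3].astype(int); print((p[...,2]-p[...,0])); print(p.mean(2).astype(int))
E
```

```text
time: 49.9
ee_pos: [0.6351, -0.0083, 0.18]
eef_rot: [0.652, 0.758, 0.001, 0.001]
ft_force: [0.3, 0.4, -3.2]
width: 0.0153
grip_force: 60.0
8.597157491981346 [-0.005 -0.006  0.009] [ 0.63508967 -0.00823476  0.17988353]
318 87
[[86 84 84 84 83 83 82 81 82 83 83 82 83 81]
 [85 82 82 82 81 81 80 80 80 80 83 81 82 83]
 [86 85 85 83 75 65 57 57 62 73 84 85 82 82]
 [85 86 83 75 54 41 35 36 43 57 72 84 85 83]
 [84 87 81 65 27 23 22 25 28 33 60 79 84 84]
 [85 85 76 74 79 79 77 82 82 81 80 72 86 84]
 [84 85 76 80 81 39 14 28 70 85 82 70 81 85]
 [86 85 76 80 34  6  7  5  9 72 83 72 85 85]
 [84 87 84 74  8  7  6  7  6 43 84 79 84 84]
 [86 86 90 65  6  4  7  6  5 25 78 81 86 82]
 [87 85 96 89 30  4  6  4  6 49 78 83 83 82]
 [86 91 96 93 89 65 32 34 54 77 81 83 85 83]
 [85 93 95 95 94 94 93 88 79 81 82 84 84 83]
 [84 97 95 95 92 94 95 93 86 79 83 82 84 82]]
[[137 137 133 130 129 127 129 128 126 128 133 138 135 133]
 [141 133 132 132 129 129 126 121 125 128 132 138 137 133]
 [140 137 132 130 114  95  88  85  90 110 132 134 135 134]
 [142 136 133 117  84  92 102 102  98  88 109 135 135 131]
 [142 136 129  93  97  99 102  99  99 101  97 121 134 132]
 [142 137 121 114 128 125 128 124 135 134 121 107 134 132]
 [141 137 118 125 129 110  98 103 124 132 134 108 134 133]
 [140 138 125 128 106  99 104 100  92 125 135 112 133 132]
 [144 140 128 122  88 111 121 120  92 104 132 118 132 131]
 [140 138 147 117  83 107 123 120  86  94 127 130 132 133]
 [142 140 171 143  96  82  92  84  79 109 128 134 134 132]
 [142 149 172 170 148 120  95  97 107 125 132 134 133 133]
 [142 166 170 169 167 166 163 144 130 130 133 133 132 132]
 [141 176 171 171 170 169 167 165 144 131 132 133 132 132]]
```

The pin tip shows through the front hole, so I can measure it relative to the hole directly.

```bash
cat > pin.py <<'E'
from holes import *
def pin(zt=.157):
    w=cam("wrist"); s=read_state(); Rt=R.from_quat(s["eef_rot"]).as_matrix()
    p=s["ee_pos"]+Rt@np.array([.0975,0,.006]); u,v=np.round(proj(w,p)).astype(int)
    im=w["img"][v-28:v+29,u-28:u+29].astype(np.float32)
    o=im[...,2]-im[...,0]; k=(o<20).astype(np.uint8); n,l,st,ce=cv2.connectedComponentsWithStats(k)
    for i in range(1,n):
        if st[i,4]>40:
            m=(l==i); b=m&(im.mean(2)>112); yy,xx=np.nonzero(b)
            q=onz(w,u-28+ce[i,0],v-28+ce[i,1],zt); print(st[i],"blob tool",(Rt.T@(q-s["ee_pos"])).round(4)); 
            if b.sum()>8: q=onz(w,u-28+xx.mean(),v-28+yy.mean(),zt); print("  bright",b.sum(),(Rt.T@(q-s["ee_pos"])).round(4))
    dk=im.mean(2)<0
    return w
if __name__=="__main__": pin(); print(yawnow(),read_state()["ee_pos"])
E
python3 pin.py
```

```text
[ 19  26  16  15 188] blob tool [ 0.096  -0.0005  0.0227]
  bright 45 [ 0.0961 -0.0006  0.0227]
8.605227558463174 [ 0.63495076 -0.0081284   0.1796518 ]
```

```bash
python3 -m crank '-0.007 -0.004 0 0.002 -1;0 0 0 0 -1;0 0 0.03 0 -1;0 0 0.02 0 -1;0 0 0 0 -1;0 0 0 0 -1;0 0 0 0 -1'; python3 pin.py
```

```text
time: 50.7
ee_pos: [0.634, -0.0096, 0.1688]
eef_rot: [0.653, 0.757, 0.0, 0.0]
ft_force: [0.4, -0.0, -3.4]
width: 0.0155
grip_force: 60.0
[ 20  22  18  19 265] blob tool [0.0965 0.0002 0.0119]
  bright 82 [0.0975 0.0004 0.0119]
8.431043028471702 [ 0.63405075 -0.00962665  0.16888704]
```

```bash
python3 -m crank '0 0 0.02 0 -1;0 0 0.02 0 -1;0 0 0 0 -1;0 0 0 0 -1'; python3 -m crank '0 0 0.02 0 -1;0 0 0.02 0 -1;0 0 0 0 -1;0 0 0 0 -1'; python3 pin.py
```

```text
time: 51.15
ee_pos: [0.6338, -0.0096, 0.1605]
eef_rot: [0.653, 0.757, -0.0, -0.0]
ft_force: [-0.9, 0.0, -2.1]
width: 0.0153
grip_force: 60.0
time: 51.55
ee_pos: [0.6338, -0.0096, 0.1526]
eef_rot: [0.653, 0.757, -0.0, -0.0]
ft_force: [-0.4, -0.5, -3.4]
width: 0.0156
grip_force: 60.0
[ 19  17  20  23 351] blob tool [ 0.0963  0.0004 -0.0042]
  bright 138 [ 0.0977  0.0004 -0.0042]
8.428357113637098 [ 0.63396422 -0.00967112  0.1527577 ]
```

```bash
python3 -m crank '0 0 0.015 0 -1;0 0 0.015 0 -1;0 0 0 0 -1;0 0 0 0 -1'; python3 -m crank '0 0 0.008 0 -1;0 0 0 0 -1;0 0 0 0 -1'
```

```text
time: 52.0
ee_pos: [0.6339, -0.0096, 0.1466]
eef_rot: [0.653, 0.757, -0.0, -0.0]
ft_force: [0.6, 0.5, -3.3]
width: 0.0156
grip_force: 60.0
time: 52.3
ee_pos: [0.634, -0.0096, 0.1452]
eef_rot: [0.653, 0.757, 0.0, -0.0]
ft_force: [0.8, -0.3, -2.8]
width: 0.0156
grip_force: 60.0
```

```bash
python3 -m crank '0 0 0.008 0 -1;0 0 0 0 -1;0 0 0 0 -1'; python3 -m crank '0 0 0.008 0 -1;0 0 0 0 -1;0 0 0 0 -1'
```

```text
time: 52.6
ee_pos: [0.634, -0.0096, 0.1451]
eef_rot: [0.653, 0.757, 0.001, 0.0]
ft_force: [-6.6, 0.7, 10.9]
width: 0.0157
grip_force: 60.0
time: 52.9
ee_pos: [0.6341, -0.0096, 0.1451]
eef_rot: [0.653, 0.757, 0.001, -0.0]
ft_force: [-12.5, 1.4, 22.2]
width: 0.0154
grip_force: 60.0
```

The cover is seated at the predicted height with firm contact. Release and retreat.

```bash
python3 -m crank '0 0 -0.012 0 -1;0 0 0 0 -0.8;0 0 0 0 -0.5;0 0 0 0 -0.2;0 0 0 0 0;0 0 -0.1 0 0;0 0 -0.2 0 0;0 0 -0.2 0 0;0 0 -0.1 0 0;0.2 0 0 0 0'
python3 -m crank '0.2 0 0 0 0;0.2 0 0 0 0;0.2 0 0 0 0;0 0 0 0 0;0 0 0 0 0'
python3 - <<'E'
from h import *
w=cam("wrist");t=cam("top");s=cam("side")
print(read_state()["ee_pos"])
# predicted cover-top outline at flush vs. wood-edge strength, per corner height
r=R.from_euler("z",.1466).as_matrix(); L=np.linspace
E_=np.vstack([L((-.06,-.116,0),(-.06,.116,0),80),L((.06,-.116,0),(.06,.116,0),80),L((-.06,.116,0),(.06,.116,0),40),L((-.06,-.116,0),(.06,-.116,0),40)])
from scipy.optimize import differential_evolution as DE
def mk(c):
    im=c["img"].astype(np.float32);o=cv2.GaussianBlur(im[...,2]-im[...,0],(0,0),.9);return np.minimum(np.hypot(cv2.Sobel(o,5,1,0),cv2.Sobel(o,5,0,1)),200)
C=[(c,mk(c)) for c in(w,t,s)]
def f(q,C=C):
    P=E_@R.from_euler("zyx",[q[3],q[4],q[5]]).as_matrix().T+[q[0],q[1],q[2]]; v=0
    for c,g in C:
        h=(P-c["t"])@c["R"]@c["K"].T; uv=(h[:,:2]/h[:,2:]).astype(np.float32); v-=cv2.remap(g,uv[:,:1],uv[:,1:],1).mean()
    return v
b=[(.624,.644),(-.02,.002),(.12,.17),(.12,.18),(-.1,.1),(-.1,.1)]
for k in(C,C[:1],C[1:]): q=DE(f,b,args=(k,),seed=0,maxiter=150);print(q.x.round(4),round(q.fun,1))
E
```

```text
time: 53.9
ee_pos: [0.6298, 0.0236, 0.2683]
eef_rot: [0.657, 0.754, 0.001, 0.003]
ft_force: [0.9, -0.3, -0.6]
width: 0.043
grip_force: 0.0
time: 54.4
ee_pos: [0.6103, 0.1496, 0.264]
eef_rot: [0.652, 0.758, -0.0, -0.0]
ft_force: [0.0, -1.7, 0.4]
width: 0.0435
grip_force: 0.0
[0.61084175 0.14685387 0.26438504]
[ 0.633  -0.0061  0.1418  0.1289 -0.0686 -0.031 ] -324.5
[ 0.6335 -0.0061  0.1369  0.1492 -0.0229  0.0379] -32.6
[ 0.6328 -0.006   0.1426  0.1227 -0.0844 -0.0469] -296.8
```

```bash
python3 -m crank '0.2 0 0 0 0;0.2 0 0 0 0;0.2 -0.1 -0.1 0 0;0.2 -0.1 -0.1 0 0;0 -0.1 -0.1 0 0;0 0 0 0 0;0 0 0 0 0'
python3 - <<'E'
from h import *
from scipy.optimize import differential_evolution as DE
L=np.linspace
e=lambda z:np.vstack([L((-.06,-.116,z),(-.06,.116,z),80),L((.06,-.116,z),(.06,.116,z),80),L((-.06,.116,z),(.06,.116,z),40),L((-.06,-.116,z),(.06,-.116,z),40)])
E_=np.vstack([e(.01),L((-.008,-.05,.044),(-.008,.05,.044),40),L((.008,-.05,.044),(.008,.05,.044),40)])
def mk(c):
    im=c["img"].astype(np.float32);o=cv2.GaussianBlur(im[...,2]-im[...,0],(0,0),.9);return np.minimum(np.hypot(cv2.Sobel(o,5,1,0),cv2.Sobel(o,5,0,1)),200)
C=[(c,mk(c)) for c in(cam("wrist"),cam("top"),cam("side"))]
def f(q,C):
    P=E_@R.from_euler("zyx",[q[3],q[4],q[5]]).as_matrix().T+[q[0],q[1],q[2]]; v=0
    for c,g in C:
        h=(P-c["t"])@c["R"]@c["K"].T; uv=(h[:,:2]/h[:,2:]).astype(np.float32); v-=cv2.remap(g,uv[:,:1],uv[:,1:],1).mean()
    return v
b=[(.624,.644),(-.02,.002),(.11,.16),(.12,.18),(-.08,.08),(-.08,.08)]
for k in(C,C[:1],C[1:]):
    q=DE(f,b,args=(k,),seed=0,maxiter=200);print(q.x.round(4),round(q.fun,1),"flush:",round(f([.6338,-.0085,.129,.1466,0,0],k),1))
t=C[1][0]["img"]; t0=cv2.imread("pics/top0.png"); d=cv2.absdiff(t,t0).max(2)
for n,(x,y) in dict(mug=(234,140),shaker=(389,188),mill=(391,249),kettle=(188,95)).items(): print(n,d[y-12:y+13,x-12:x+13].mean().round(1))
E
```

```text
time: 55.25
ee_pos: [0.5285, 0.2968, 0.3247]
eef_rot: [0.654, 0.757, 0.001, 0.0]
ft_force: [0.4, -1.3, -0.5]
width: 0.0435
grip_force: 0.0
[ 0.6335 -0.0065  0.1329  0.1292 -0.0722 -0.04  ] -286.2 flush: -267.7
[ 0.6241  0.001   0.1103  0.1775 -0.0514 -0.0211] -29.3 flush: -12.1
[ 0.6334 -0.0065  0.1334  0.1225 -0.0729 -0.053 ] -272.0 flush: -255.6
mug 6.5
shaker 4.8
mill 10.7
kettle 2.3
```

```bash
python3 - <<'E'
from h import *
t0=cv2.imread("pics/top0.png");s0=cv2.imread("pics/side0.png");t=cam("top")["img"];s=cam("side")["img"]
for n,a,b,(x,y),r in(("mill",t0,t,(391,249),9),("mill",s0,s,(265,298),14),("shaker",t0,t,(389,188),9),("shaker",s0,s,(334,291),12),("mug",s0,s,(344,163),14),("mug",t0,t,(233,141),12)):
    m=cv2.matchTemplate(b[y-r-12:y+r+13,x-r-12:x+r+13],a[y-r:y+r+1,x-r:x+r+1],cv2.TM_CCOEFF_NORMED);_,v,_,p=cv2.minMaxLoc(m);print(n,round(v,3),p[0]-12,p[1]-12)
E
```

```text
mill 0.994 0 0
mill 0.982 0 0
shaker 0.998 0 0
shaker 0.99 0 0
mug 0.828 0 0
mug 0.975 0 0
```

The mug, shaker and mill are unmoved, and the cover is seated. Handing in.

```bash
python3 -c "
from bench import workorder
print(workorder.close_job())"
```

```text
the job is handed in; nothing more can be done
None
```

I handed the job in at about 55 s: jar on its coaster, bowls A, B and D nested mid-rack (C and E absent), and the cover lowered over both pins to the predicted seated height under firm contact; camera fits were too coarse to confirm it is flush, and the mug, shaker and mill are unmoved.

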